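# Tip the freezer boxes into the rack and lock them in

## Task

Swing the keeper bar of the freezer rack out of the way and load every sample box that stands on end on the bench into the rack, one to a bay in any order, lying flat with its coloured lid up and pushed fully home against the back; with its foot against the step at the front of the rack, a box is easily tipped over onto the deck by its top and then slid in. When all are home, swing the bar shut again across their front ends; leave the other things on the bench alone.

Things in the scene. Friction and masses are not known exactly. Their poses are not given: they have to be found in the camera images.
- box_blue_mid (a point): Middle of the blue freezer box (lid fixed on, 130 x 66 x 50 mm, 0.2 to 0.4 kg; its ends are slippery, friction about 0.2). Axes: z along the 130 mm length (up while it stands on end), y along the 66 mm width, x from the lid (blue face with blank label, x = -25 mm) to the white tray bottom (x = +25 mm): standing at yaw 0 it shows its lid to the robot, lying lid up its x points down. None if absent.
- box_green_mid (a point): Middle of the green freezer box (lid fixed on, 130 x 66 x 50 mm, 0.2 to 0.4 kg; its ends are slippery, friction about 0.2). Axes: z along the 130 mm length (up while it stands on end), y along the 66 mm width, x from the lid (green face with blank label, x = -25 mm) to the white tray bottom (x = +25 mm): standing at yaw 0 it shows its lid to the robot, lying lid up its x points down. None if absent.
- box_orange_mid (a point): Middle of the orange freezer box (lid fixed on, 130 x 66 x 50 mm, 0.2 to 0.4 kg; its ends are slippery, friction about 0.2). Axes: z along the 130 mm length (up while it stands on end), y along the 66 mm width, x from the lid (orange face with blank label, x = -25 mm) to the white tray bottom (x = +25 mm): standing at yaw 0 it shows its lid to the robot, lying lid up its x points down. None if absent.
- rack_edge (a point): Low stainless steel freezer rack with three bays, fixed to the bench: a flat deck 14 mm high, 316 mm wide, 202 mm deep. The point is the middle of the deck's upper front edge; x points into the rack, y to its left. The deck's front is an upright step 14 mm high, the stop for a box's foot. The first 92 mm of deck behind it are open, but for the keeper's 14 mm post at its left end.
- rack: The rack (boxes start to its right); origin below rack_edge at bench level, same axes. From x = 93 to 195 mm the bays are parted by two guides (8 mm thick, 16 mm above the deck, rounded) and bounded by two cheeks (6 mm thick, 46 mm above the deck): 78 mm clear for a 66 mm box. Back stop's face at x = 193 mm: a box that is home reaches from x = 63 to 193 mm.
- bay_0 (a point): The left bay (86 mm pitch): where the middle of a box lies when it lies flat on the deck, fully home and centred in the bay; 128 mm behind the deck's front edge, 25 mm above the deck. Axes as the rack.
- bay_1 (a point): The middle bay (86 mm pitch): where the middle of a box lies when it lies flat on the deck, fully home and centred in the bay; 128 mm behind the deck's front edge, 25 mm above the deck. Axes as the rack.
- bay_2 (a point): The right bay (86 mm pitch): where the middle of a box lies when it lies flat on the deck, fully home and centred in the bay; 128 mm behind the deck's front edge, 25 mm above the deck. Axes as the rack.
- keeper (a joint): Angle of the keeper bar, rad: a level 8 mm steel rod 50 mm above the bench on an upright pivot. 0 = shut, across the rack 46 mm behind the deck's front edge, 13 mm clear of boxes that are home; it grows as the free end swings out towards the robot and on to the left, up to 2.4. At angle a it points along (-sin a, -cos a) in the rack's x, y. It stays where left (friction 0.05 N m).
- keeper_pivot (a point): Pivot of the keeper bar, on its axis at the height of the rod (50 mm above the bench), on a 14 mm post at the rack's left end, 46 mm behind the deck's front edge and 146 mm left of its middle. Axes as the rack.
- keeper_knob (a point): Middle of the upright black knob (14 mm diameter, 28 mm tall) at the bar's free end, 285 mm from the pivot.
- marker_black: Black marker pen, 117 mm; leave alone.
- tape_roll: Roll of tape lying flat, 68 mm across, 19 mm high; leave alone.
- bottle_white: White bottle with a red cap, 49 mm across, 110 mm high; leave alone.
Mind the look-alikes: they are no part of the job. What is shaped like the part that bears box_blue_mid but yellow is not meant.

How it is judged:
By the outcome, as a careful person would: the job done as asked, in the order asked, and still so for the second after the job is handed in, with the robot touching nothing.
Of box_blue, box_green, box_orange only 2 to 3 are there at a start; the rules pass over those that are not, and their reading is None.
At some moment in a run one of box_blue, box_green, box_orange may be knocked a few centimetres aside while the robot is not near it.
Once in a run the grip may slacken for a moment while it holds something.
It also fails if it takes over 210 s, if anything falls off the work surface, if the arm or the gripper's body presses on something with over 40 N, if the wrist force passes 120 N, or if a joint passes its speed limit or range.

## Robot

A 6-joint arm with a two-finger parallel gripper is mounted at the origin on a cart in front of the work surface, level with it; the furniture and walls round the work are solid. World frame = base frame: x ahead of the robot, y to its left, z up, the work surface at z = 0. Lengths are in m, angles in rad, forces in N, time in s.
With the tool pointing down it reaches from about 0.35 to 0.925 m from the base axis. Payload 6.4 kg.
Tool frame: the origin (TCP) lies midway between the tips of the shut fingers; the grasp point (between the pads) lies 19 mm behind it; x points along the fingers, y is the direction in which the jaws open and shut, and the axes are right-handed (so a half turn about x gives the same grasp; the last joint's range is limited). The gripper opens to 94 mm and grips with 3 to 60 N. Pads are 16 mm wide; open, the fingers measure 119 mm over their backs; the gripper's body (75 mm by 177 mm) begins 78 mm behind the grasp point.
Start: joints at [-1.288, 0.245, 1.558, -0, 1.339, -0.174], TCP at [0.287, -0.583, 0.205] pointing down, gripper open.
Joint ranges: [-3.13, 3.13], [-1.02, 2.26], [0.13, 2.54], [-0.95, 4.09], [0.21, 2.88], [-2.74, 2.74]. Speed limits (rad/s): [2.57, 2.57, 3.14, 3.14, 3.14, 3.14].

## Interface

Orientations are given as a unit quaternion [x, y, z, w].
In Python, from station import env, vision gives the robot as it stands.
- The arm moves only by the tool servo_tool, never from a script. Its arguments are lists of equal length, an entry for each row: "delta_pos": the shift along the tool's x, y, z in mm, a list of three; "roll": the turn about the tool's x in rad. In form: {"delta_pos": [[tx, ty, tz], ...], "roll": [roll, ...]}. A call has 1 to 8 rows; each row shifts and turns the commanded pose from where the row before left it, along the tool's axes as they then stand; what a row does not reach is not made up. A row lasts 1/10 s, in which the tool goes at most 50 mm and 8.59 degrees, less where a joint would pass 70% of its speed; a pose out of reach is approached as far as the arm can. A call with a gripper value outside its range is refused whole. "grip" is the finger opening in mm, from 0 to 94, set as the call begins (left out, the last holds). The fingers move at their own pace and stop on an object; "newtons" is the grip in N (left out, the last holds). Time passes only in rows, so rows that do not move let the fingers close. It gives the time, the measured TCP pose, the force and the opening at its end, in the units of the state.
- env.get_obs(): the state, without advancing time (a new reading comes with each control period).
- vision.capture(name): name is "side" or "top" or "wrist"; returns a dict with "img" (420x560x3 uint8, red, green, blue), "z_map" (420x560 float32, m along the optical axis (not along the pixel's ray), 0 where there is no reading), "mtx" (3x3 intrinsics, pixels), "extrinsics" (4x4, takes a point from camera to world coordinates); the wrist camera has in their place "tool_from_camera" (4x4, takes a point from camera to tool coordinates, whose origin is the TCP and whose axes are the tool frame's). Camera axes: x right, y down, z forward; pixel columns grow to the right and rows downward; lengths in m; the calibration is good to about 2 mm. A picture is of the moment at which its call begins: read the wrist's pose just before it.
- env.finish_job(): hands the job in, once; it reports no verdict.
The state is a dict: "time_s": time; "joint_positions": joint angles; "dq": joint speeds; "tau": joint torques, N m; "position": TCP position; "tcp_rot": TCP orientation; "contact_force": force on the tool from outside, world axes, zero at the start; "wrist_torque": the same for the moment, N m; "grip_width": opening from 0.0 (shut) to 1.0 (fully open).
Only numpy, scipy, OpenCV 4.12 (cv2) and the standard library are available. Lean on these libraries where they do the work, as an engineer would, in place of code of your own. Each camera call takes 0.05 s, during which the arm holds its last target.

## Working session

There is one attempt and no reset: what is moved stays moved. The work goes in short steps, Python scripts to look and compute and a tool call to move; the robot and the scene stay as the last step left them, time stands still between calls to the robot, and variables do not carry over. Pictures are saved under pics/ and viewed, and the job is handed in when it is done.

Besides the shell and the picture viewer there is one more tool, called after "Call:" by a JSON object that holds its "api" and its "payload", one argument or row to a line. servo_tool: Moves the arm, as the interface text tells. Its arguments: {"type":"object","properties":{"delta_pos":{"type":"array"},"roll":{"type":"array"},"grip":{"type":"number"},"newtons":{"type":"number"}},"required":["delta_pos","roll"]}

```bash
ls; mkdir -p pics; cat > h.py <<'E'
import numpy as np, cv2, pickle
from scipy.spatial.transform import Rotation as R
from station import env, vision
def snap(name, fn):
    o=env.get_obs(); c=vision.capture(name); c['obs']=o
    cv2.imwrite('pics/'+fn+'.png', c['img'][:,:,::-1]); pickle.dump(c,open(fn+'.pkl','wb')); return c
def ext(c):
    if 'extrinsics' in c: return c['extrinsics']
    T=np.eye(4); T[:3,:3]=R.from_quat(c['obs']['tcp_rot']).as_matrix(); T[:3,3]=c['obs']['position']
    return T@c['tool_from_camera']
def cloud(c):
    z=c['z_map']; K=c['mtx']; v,u=np.mgrid[:z.shape[0],:z.shape[1]]
    P=np.stack([(u-K[0,2])/K[0,0]*z,(v-K[1,2])/K[1,1]*z,z],-1)
    E=ext(c); W=P@E[:3,:3].T+E[:3,3]; W[z==0]=np.nan; return W
def crop(c,fn,u0,v0,u1,v1,s):
    cv2.imwrite('pics/'+fn+'.png',cv2.resize(c['img'][v0:v1,u0:u1,::-1],None,fx=s,fy=s,interpolation=cv2.INTER_CUBIC))
def load(fn): return pickle.load(open(fn+'.pkl','rb'))
E
python3 - <<'E'
from h import *
o=env.get_obs(); print(o)
for n in ('side','top','wrist'):
    c=snap(n,n+'0'); print(n,c['mtx'],ext(c))
E
```

```text
pics
{'time_s': 0.0, 'joint_positions': array([-1.28808023e+00,  2.45785846e-01,  1.55900578e+00, -1.90596553e-05,
        1.33868920e+00, -1.74117547e-01]), 'dq': array([-0.0002198 , -0.00020334,  0.00064452, -0.00079249, -0.00107418,
        0.00213034]), 'tau': array([-3.37684287e-04, -4.15835416e+01, -3.14597726e+01,  6.85765967e-02,
        3.32918647e-02, -1.50342285e-04]), 'position': array([ 0.28654139, -0.58276589,  0.20436785]), 'tcp_rot': array([-0.68869703, -0.16078193,  0.68878258, -0.15944947]), 'contact_force': array([-0.40306954,  0.1522437 , -0.49185955]), 'wrist_torque': array([-0.00895554, -0.01257212, -0.02120677]), 'grip_width': 1.0010703144974258}
side [[526.3004123    0.         278.20685938]
 [  0.         526.3004123  205.21176988]
 [  0.           0.           1.        ]] [[-0.99780197  0.04573687 -0.04795167  0.55226534]
 [ 0.06262775  0.41438362 -0.90794492  1.24138796]
 [-0.02165617 -0.90895234 -0.41633719  0.7085886 ]
 [ 0.          0.          0.          1.        ]]
top [[512.00554883   0.         279.03676675]
 [  0.         512.00554883 205.47917601]
 [  0.           0.           1.        ]] [[-0.23379132 -0.84143024  0.48717222 -0.31046637]
 [-0.97217885  0.20976983 -0.10423481  0.06778829]
 [-0.01448771 -0.49798773 -0.86706305  1.50336034]
 [ 0.          0.          0.          1.        ]]
wrist [[354.82106345   0.         279.41338138]
 [  0.         354.82106345 210.81893168]
 [  0.           0.           1.        ]] [[ 0.4420464  -0.86356143 -0.24260386  0.35739136]
 [-0.89699145 -0.42591758 -0.11832393 -0.54777601]
 [-0.00114927  0.26991826 -0.96288255  0.38332088]
 [ 0.          0.          0.          1.        ]]
```

View pics/top0.png

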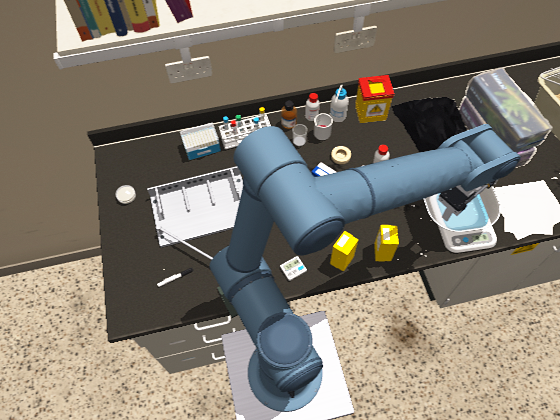

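View pics/side0.png

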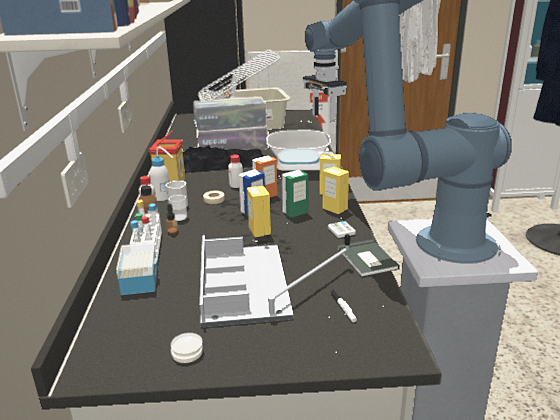

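View pics/wrist0.png

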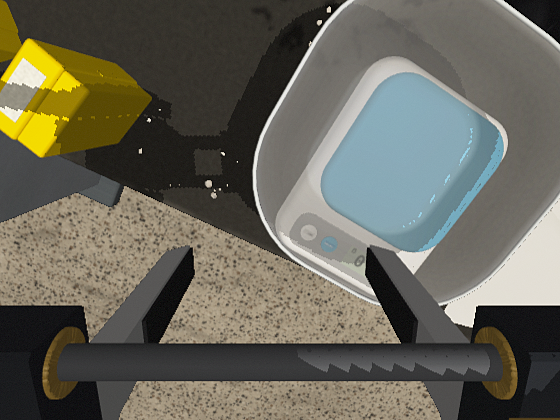

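The side view shows blue (253,193), orange (265,177) and green (295,193) boxes. It also shows yellow look-alikes at (260,212), (335,190) and (329,170), the rack at (245,283), and the bar partly open with its knob near (347,240). I'll measure these now.

```bash
python3 - <<'E'
from h import *
c=load('side0'); W=cloud(c)
crop(c,'c1',190,130,390,280,4)
crop(c,'c2',190,220,410,335,3.6)
hsv=cv2.cvtColor(c['img'],cv2.COLOR_RGB2HSV)
ok=(W[...,2]>0.01)&(W[...,2]<0.2)&(W[...,0]>0.2)&(W[...,0]<1.0)&(abs(W[...,1])<0.7)
for n,lo,hi in (('blue',105,130),('green',60,90),('orange',5,15),('yellow',22,32)):
    m=ok&(hsv[...,0]>=lo)&(hsv[...,0]<=hi)&(hsv[...,1]>120)
    k,l,s,ce=cv2.connectedComponentsWithStats(m.astype(np.uint8))
    for i in range(1,k):
        if s[i,4]>60:
            p=W[l==i]; print(n,s[i],p.min(0).round(3),p.max(0).round(3), np.median(p,0).round(3))
for uv in [(347,240),(345,248),(330,262),(300,283),(273,303),(204,238),(203,320),(291,318),(277,245)]:
    print(uv,W[uv[1],uv[0]].round(4))
E
```

```text
blue [243 171  22  43 216] [ 0.515 -0.28   0.01 ] [ 0.58  -0.22   0.132] [ 0.565 -0.239  0.117]
green [286 172  22  42 247] [ 0.385 -0.255  0.01 ] [ 0.45  -0.2    0.131] [ 0.433 -0.221  0.082]
orange [256 158  22  37 263] [ 0.469 -0.397  0.01 ] [ 0.537 -0.265  0.131] [ 0.49  -0.372  0.091]
orange [139 195  17  18 116] [ 0.843 -0.229  0.043] [ 0.891 -0.19   0.094] [ 0.865 -0.208  0.081]
yellow [320 157  29  55 874] [ 0.256 -0.669  0.01 ] [ 0.333 -0.21   0.132] [ 0.293 -0.24   0.074]
yellow [164 159  15  22 205] [ 0.806 -0.497  0.031] [ 0.85  -0.472  0.109] [ 0.825 -0.484  0.075]
yellow [247 187  24  48 740] [ 0.506 -0.23   0.01 ] [ 0.568 -0.084  0.131] [ 0.533 -0.097  0.07 ]
(347, 240) [0.322  0.0961 0.0794]
(345, 248) [0.3104 0.0153 0.0108]
(330, 262) [ 0.3579  0.0617 -0.0024]
(300, 283) [ 0.4461  0.1551 -0.0013]
(273, 303) [0.5186 0.2958 0.0433]
(204, 238) [0.6847 0.0067 0.0574]
(203, 320) [0.6704 0.3079 0.018 ]
(291, 318) [0.4807 0.3034 0.0069]
(277, 245) [ 0.4906 -0.0396 -0.    ]
```

View pics/c1.png

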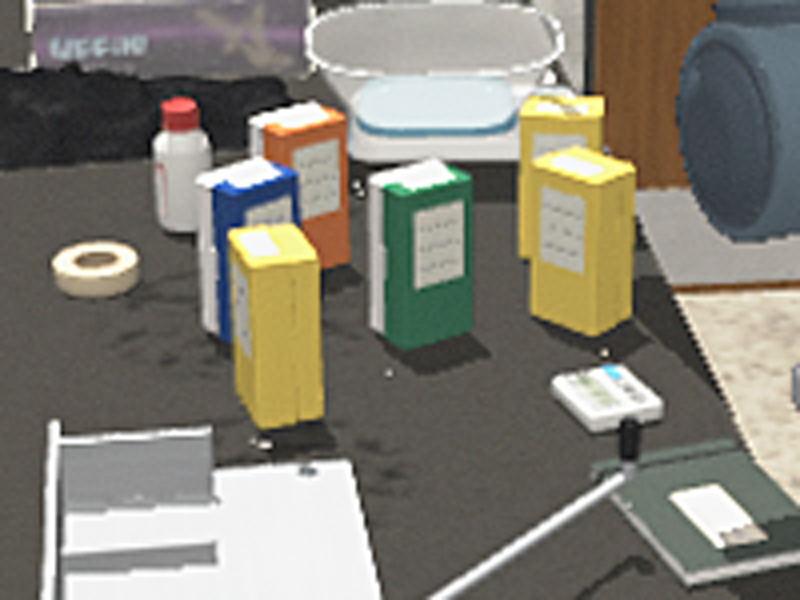

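View pics/c2.png

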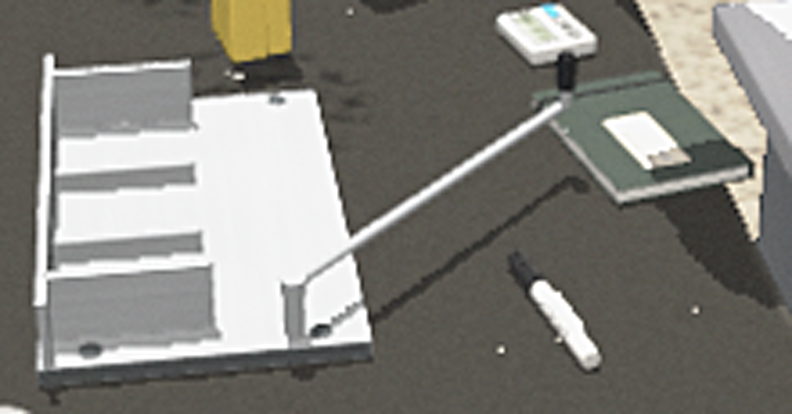

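```bash
cat >> h.py <<'E'
def tool():
    o=env.get_obs(); return np.array(o['position']), R.from_quat(o['tcp_rot']).as_matrix(), o
def go(t,yaw=None):
    """world target -> tool delta mm; yaw = world angle (deg) of tool y axis (mod 180)"""
    p,M,o=tool(); d=M.T@(np.array(t)-p)*1000
    y=np.degrees(np.arctan2(M[1,1],M[0,1]))
    s=f'pos {p.round(4)} tool_y yaw {y:.2f} dist {np.linalg.norm(d):.1f} delta {d.round(1)}'
    if yaw is not None:
        dy=(yaw-y+90)%180-90; s+=f' roll {np.radians(-dy if M[2,0]<0 else dy):.4f}'
    print(s)
E
python3 - <<'E'
from h import *
print(tool()[1].round(4)); 
go([0.42,-0.22,0.30],90)
W=cloud(load('side0'))
m=(abs(W[...,2]-0.014)<0.004)&(W[...,0]>0.44)&(W[...,0]<0.75)&(W[...,1]>-0.05)&(W[...,1]<0.36)
P=W[m][:,:2]; 
k,l,s,_=cv2.connectedComponentsWithStats(m.astype(np.uint8)); i=1+s[1:,4].argmax(); P=W[l==i][:,:2]
r=cv2.minAreaRect((P*1000).astype(np.float32)); print(len(P),r,cv2.boxPoints(r))
E
```

```text
[[-4.000e-04  4.411e-01 -8.975e-01]
 [ 1.400e-03 -8.975e-01 -4.411e-01]
 [-1.000e+00 -1.400e-03 -3.000e-04]]
pos [ 0.2866 -0.5829  0.2046] tool_y yaw -63.83 dist 398.2 delta [ -94.9 -267.  -279.8] roll 0.4568
4264 ((584.1790161132812, 148.61846923828125), (202.02532958984375, 323.1549377441406), 2.849095582962036) [[475.2599   304.9753  ]
 [491.3225   -17.780174]
 [693.09814   -7.738373]
 [677.0355   315.01712 ]]
```

Call:
{"api": "servo_tool", "payload": {
  "delta_pos": [
    [-40, 0, 0],
    [-40, 0, 0],
    [-10, -33, -35],
    [-5, -33, -35],
    [0, -33, -35],
    [0, -33, -35],
    [0, -33, -35],
    [0, -33, -35]
  ],
  "roll": [0, 0, 0, 0, 0, 0, 0, 0]
}}

```text
time_s: 0.95
position: [0.388, -0.3111, 0.3002]
tcp_rot: [0.689, 0.16, -0.689, 0.16]
contact_force: [0.8, 0.3, 0.8]
grip_width: 1.0
```

Call:
{"api": "servo_tool", "payload": {
  "delta_pos": [
    [0, -33, -35],
    [0, -33, -35],
    [0, 0, 0],
    [0, 0, 0],
    [0, 0, 0],
    [0, 0, 0],
    [0, 0, 0]
  ],
  "roll": [0, 0, 0.14, 0.14, 0.14, 0, 0]
}}

```text
time_s: 1.65
position: [0.4214, -0.2229, 0.3002]
tcp_rot: [-0.707, -0.014, 0.707, -0.014]
contact_force: [0.9, -0.2, -0.5]
grip_width: 0.998
```

```bash
python3 - <<'E'
from h import *
go([0.42,-0.22,0.30],92.85)
snap('wrist','w1')
E
```

```text
pos [ 0.4214 -0.2229  0.3002] tool_y yaw -87.73 dist 3.2 delta [ 0.2 -2.9  1.3] roll -0.0102
```

View pics/w1.png

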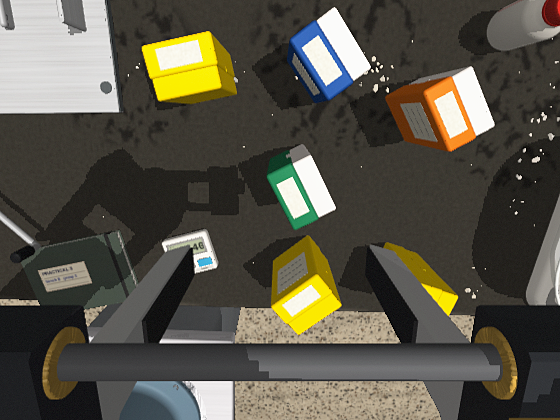

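```bash
cat >> h.py <<'E'
def boxes(c,verbose=1):
    W=cloud(c); hsv=cv2.cvtColor(c['img'],cv2.COLOR_RGB2HSV)
    m=(W[...,2]>0.123)&(W[...,2]<0.139)&(W[...,0]>0.15)&(W[...,0]<0.75)&(W[...,1]<0.1)
    k,l,s,_=cv2.connectedComponentsWithStats(m.astype(np.uint8)); out=[]
    for i in range(1,k):
        if s[i,4]<300: continue
        P=W[l==i]; r=cv2.minAreaRect((P[:,:2]*1000).astype(np.float32))
        H=hsv[l==i]; sat=H[:,1]>110
        if sat.sum()<20: continue
        hue=np.median(H[sat,0]); n='blue' if 100<hue<135 else 'green' if 55<hue<95 else 'orange' if hue<17 else 'yellow'
        bp=cv2.boxPoints(r); e=bp[1]-bp[0]; f=bp[2]-bp[1]
        if np.linalg.norm(e)>np.linalg.norm(f): e,f=f,e   # e short (box x), f long
        w=(H[:,1]<60); 
        ex=e/np.linalg.norm(e)
        cc=P[sat][:,:2].mean(0)*1000-np.array(r[0])
        if ex@cc>0: ex=-ex     # box x points from lid to tray
        yaw=np.degrees(np.arctan2(ex[1],ex[0]))
        print(n,'uv',(s[i,0]+s[i,2]//2,s[i,1]+s[i,3]//2),'ctr',np.round(r[0],1),'size',np.round([np.linalg.norm(e),np.linalg.norm(f)],1),'yaw %.1f'%yaw,'lidshift %.1f'%(ex@cc),'z %.4f'%np.median(P[:,2]))
E
python3 - <<'E'
from h import *
c=load('w1'); boxes(c); crop(c,'c3',240,0,520,240,2.8)
E
```

```text
blue uv (np.int32(330), np.int32(53)) ctr [ 552.8 -264. ] size [50.1 65.9] yaw -52.2 lidshift -11.3 z 0.1289
yellow uv (np.int32(182), np.int32(66)) ctr [ 536.5 -128.1] size [50.2 66. ] yaw 13.4 lidshift -2.7 z 0.1288
orange uv (np.int32(458), np.int32(108)) ctr [ 509.3 -390.1] size [50.6 66.1] yaw -58.6 lidshift -12.2 z 0.1289
green uv (np.int32(301), np.int32(192)) ctr [ 421.9 -244.8] size [50.  66.2] yaw -61.1 lidshift -10.2 z 0.1288
yellow uv (np.int32(306), np.int32(303)) ctr [ 294.3 -257.9] size [50.7 65.5] yaw -139.5 lidshift -0.3 z 0.1288
yellow uv (np.int32(439), np.int32(298)) ctr [ 315.3 -406. ] size [21.9 53.5] yaw -46.8 lidshift -3.1 z 0.1282
```

View pics/c3.png

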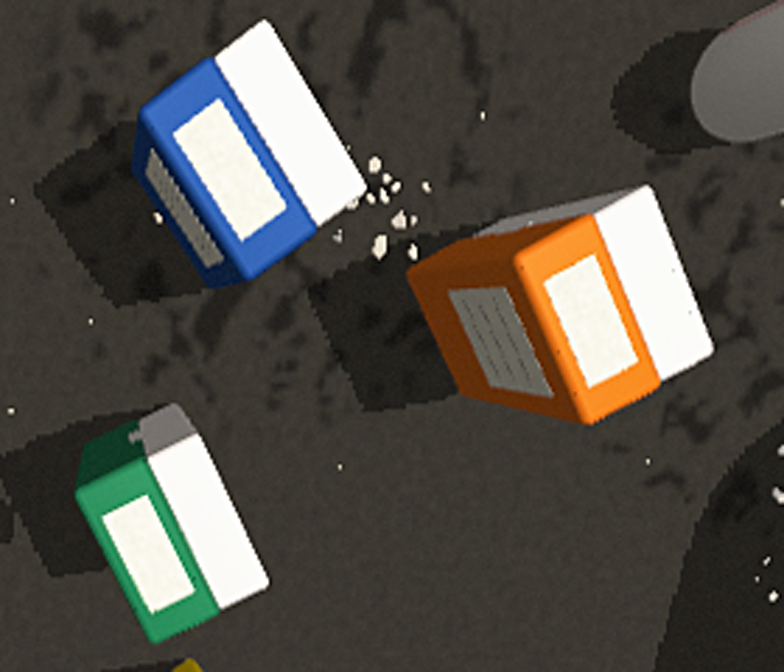

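The close crop shows coloured lids, white trays and white end labels on blue, orange and green. The plain yellow ones are the look-alikes and stay where they are. Next I'll look at the rack and bar.

Call:
{"api": "servo_tool", "payload": {
  "delta_pos": [
    [0, -48, 0],
    [0, -48, 0],
    [0, -48, 0],
    [0, -48, 0],
    [0, -48, 0],
    [0, -48, 0],
    [0, -48, 0],
    [0, 0, 0]
  ],
  "roll": [-0.01, 0, 0, 0, 0, 0, 0, 0]
}}

```text
time_s: 2.5
position: [0.4053, 0.1173, 0.3006]
tcp_rot: [0.707, 0.021, -0.707, 0.02]
contact_force: [-0.4, -0.9, -0.6]
grip_width: 1.002
```

```bash
python3 - <<'E'
from h import *
go([0.42,0.12,0.30],92.85)
c=snap('wrist','w2')
W=cloud(c)
m=(abs(W[...,2]-0.014)<0.004)&(W[...,0]>0.4)
k,l,s,_=cv2.connectedComponentsWithStats(m.astype(np.uint8)); i=1+s[1:,4].argmax(); P=W[l==i][:,:2]
r=cv2.minAreaRect((P*1000).astype(np.float32)); print(len(P),r,cv2.boxPoints(r))
E
```

```text
pos [0.4053 0.1173 0.3006] tool_y yaw -86.71 dist 15.0 delta [  0.6  -1.9 -14.9] roll 0.0076
26682 ((546.0106201171875, 144.3596954345703), (125.55431365966797, 318.82391357421875), 3.3254473209381104) [[474.0921   299.8617  ]
 [492.58624  -18.425385]
 [617.92914  -11.142303]
 [599.435    307.14478 ]]
```

View pics/w2.png

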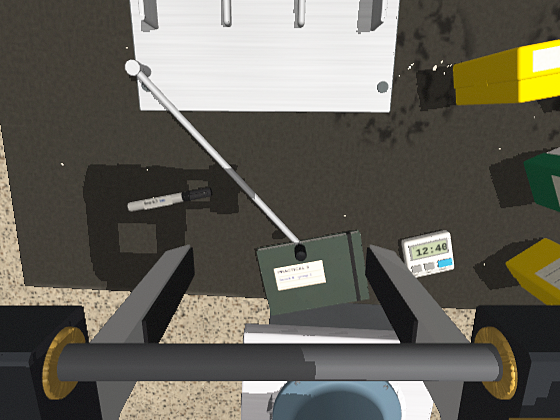

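```bash
cat >> h.py <<'E'
def rackfit(c):
    W=cloud(c); g=cv2.cvtColor(c['img'],cv2.COLOR_RGB2GRAY)
    m=(abs(W[...,2]-0.014)<0.005)&(W[...,0]>0.42)
    k,l,s,_=cv2.connectedComponentsWithStats(m.astype(np.uint8)); i=1+s[1:,4].argmax()
    m=l==i; F=[];
    us=np.where(m.any(0))[0]
    for u in us[8:-8]:
        v=np.where(m[:,u])[0].max(); F.append(W[v,u,:2])
    F=np.array(F)
    for _ in range(4):
        a=np.polyfit(F[:,1],F[:,0],1); e=F[:,0]-np.polyval(a,F[:,1]); F=F[abs(e)<max(2*np.median(abs(e)),.001)]
    vs=np.where(m.any(1))[0]; L=[];Rr=[]
    for v in vs[4:-4]:
        u=np.where(m[v])[0]; L.append(W[v,u.min(),:2]); Rr.append(W[v,u.max(),:2])
    yaw=-np.arctan(a[0]); ex=np.array([np.cos(yaw),np.sin(yaw)]); ey=np.array([-ex[1],ex[0]])
    print('yaw',np.degrees(yaw),len(F),'left',np.median(L@ey)*1000,'right',np.median(Rr@ey)*1000,'front',np.median(F@ex)*1000)
    mid=(np.median(L@ey)+np.median(Rr@ey))/2
    return np.degrees(yaw), np.median(F@ex)*ex+mid*ey
E
python3 - <<'E'
from h import *
c=load('w2'); print(rackfit(c))
W=cloud(c)
for uv in [(132,66),(137,66),(300,247),(301,252),(300,243),(299,258),(226,10),(226,20),(300,10),(300,22),(160,200),(200,193)]: print(uv,W[uv[1],uv[0]].round(4))
crop(c,'c4',100,0,420,130,2.4)
print(rackfit(load('side0')))
E
```

```text
yaw 2.755791606953365 147 left 275.16771541582665 right -40.295514614775165 front 490.7957917391591
(np.float64(2.755791606953365), array([0.48458198, 0.14089731]))
(132, 66) [0.5229 0.2892 0.0555]
(137, 66) [0.5233 0.2839 0.0549]
(300, 247) [0.3273 0.0883 0.0771]
(301, 252) [0.3254 0.0876 0.088 ]
(300, 243) [0.325 0.087 0.057]
(299, 258) [0.3188 0.0896 0.0909]
(226, 10) [0.5914 0.1897 0.0286]
(226, 20) [0.5811 0.1895 0.0286]
(300, 10) [0.596  0.1056 0.0296]
(300, 22) [0.5839 0.1047 0.0288]
(160, 200) [0.3585 0.2779 0.0108]
(200, 193) [0.3726 0.2226 0.0152]
yaw -85.89869352981046 42 left 682.004324031476 right 494.6620340455722 front -264.1658272549535
(np.float64(-85.89869352981046), array([0.56793336, 0.30556704]))
```

View pics/c4.png

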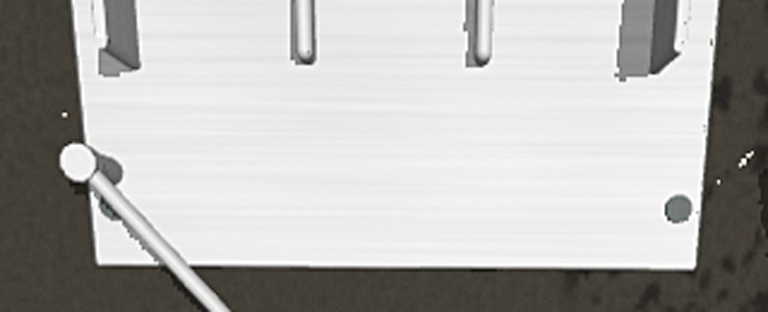

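Rack edge is at about (0.484, 0.141), yaw 2.76°, and the bar is at about 0.83 rad. I'll close the gripper, come in behind the rod 0.2 m from the pivot and sweep it round.

```bash
cat >> h.py <<'E'
RY=np.radians(2.8); RE=np.array([0.4846,0.1412])
def rk(x,y,z):  # rack mm -> world
    ex=np.array([np.cos(RY),np.sin(RY)]); ey=np.array([-ex[1],ex[0]])
    p=RE+(x*ex+y*ey)/1000; return np.array([p[0],p[1],z/1000])
def rpos():
    p=tool()[0]; ex=np.array([np.cos(RY),np.sin(RY)]); ey=np.array([-ex[1],ex[0]]); d=(p[:2]-RE)*1000
    return np.round([d@ex,d@ey,p[2]*1000],1)
def rgo(x,y,z,yaw=0): go(rk(x,y,z),yaw+92.8); print('rack pos',rpos())
E
python3 - <<'E'
from h import *
rgo(-67,-19,32)
E
```

```text
pos [0.4057 0.1149 0.3004] tool_y yaw -86.89 dist 268.8 delta [268.4  -3.4 -13.1] roll 0.0053
rack pos [-80.1 -22.4 300.4]
```

Call:
{"api": "servo_tool", "payload": {
  "delta_pos": [
    [40, -3, -13],
    [45, 0, 0],
    [45, 0, 0],
    [45, 0, 0],
    [45, 0, 0],
    [28, 0, 0],
    [20, 0, 0],
    [0, 0, 0]
  ],
  "roll": [0.005, 0, 0, 0, 0, 0, 0, 0],
  "grip": 0
}}

```text
time_s: 3.35
position: [0.4168, 0.1148, 0.0297]
tcp_rot: [-0.705, -0.014, 0.709, -0.014]
contact_force: [-0.8, -0.9, -0.4]
grip_width: 0.353
```

Call:
{"api": "servo_tool", "payload": {
  "delta_pos": [
    [0, -26, 31],
    [0, -31, 25],
    [0, -36, 18],
    [0, -38, 11],
    [0, -40, 3],
    [0, -40, -5],
    [0, -38, -13],
    [0, -26, -14]
  ],
  "roll": [0, 0, 0, 0, 0, 0, 0, 0]
}}

```text
time_s: 4.15
position: [0.3534, 0.3909, 0.0343]
tcp_rot: [0.708, 0.016, -0.706, 0.015]
contact_force: [1.3, -0.9, 0.0]
grip_width: 0.002
```

Call:
{"api": "servo_tool", "payload": {
  "delta_pos": [
    [0, 0, 0],
    [0, 0, 0],
    [0, 15, 15]
  ],
  "roll": [0, 0, 0]
}}

```text
time_s: 4.45
position: [0.3391, 0.373, 0.0337]
tcp_rot: [0.708, 0.015, -0.706, 0.014]
contact_force: [0.7, -0.5, 0.4]
grip_width: 0.004
```

```bash
python3 - <<'E'
from h import *
print(rpos()); snap('side','s1')
E
```

```text
[-134.   238.7   33.7]
```

View pics/s1.png

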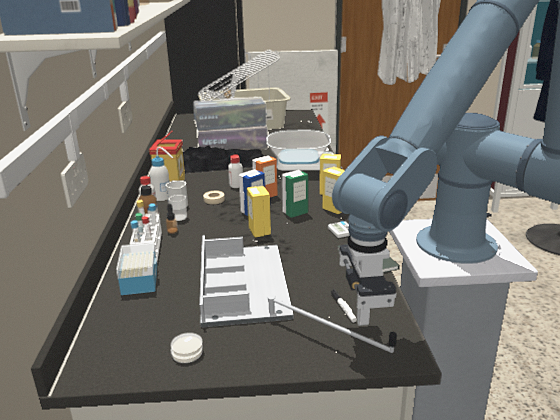

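The bar is now swung out, with the knob at side pixel (391,342), about 2.2 rad. Next is the green box.

Call:
{"api": "servo_tool", "payload": {
  "delta_pos": [
    [-45, 0, 0],
    [-45, 0, 0],
    [-45, 0, 0],
    [-40, 30, -20],
    [0, 47, -10],
    [0, 47, -10],
    [0, 47, -10],
    [0, 47, -10]
  ],
  "roll": [0, 0, 0, 0, 0, 0, 0, 0],
  "grip": 94,
  "newtons": 25
}}

```text
time_s: 5.3
position: [0.4045, 0.1573, 0.2048]
tcp_rot: [0.707, 0.014, -0.707, 0.015]
contact_force: [0.6, 0.0, -0.7]
grip_width: 0.651
```

Call:
{"api": "servo_tool", "payload": {
  "delta_pos": [
    [0, 47, -5],
    [0, 47, -5],
    [0, 47, 0],
    [0, 47, 0],
    [0, 47, 0],
    [0, 47, 0],
    [0, 47, 0],
    [0, 0, 0]
  ],
  "roll": [0, 0, 0, 0, 0, 0, 0, 0]
}}

```text
time_s: 6.1
position: [0.4274, -0.1733, 0.2049]
tcp_rot: [0.707, 0.012, -0.707, 0.012]
contact_force: [-0.3, 0.2, 0.3]
grip_width: 0.999
```

```bash
python3 - <<'E'
from h import *
c=snap('wrist','w3'); boxes(c); go([0.4219,-.2448,.2],28.9); print(tool()[2]['joint_positions'].round(2))
E
```

```text
blue uv (np.int32(421), np.int32(53)) ctr [ 552.6 -263.9] size [50.8 66. ] yaw -52.1 lidshift -12.4 z 0.1290
yellow uv (np.int32(216), np.int32(61)) ctr [ 536.5 -127.8] size [50.3 66. ] yaw 13.7 lidshift -2.6 z 0.1289
orange uv (np.int32(550), np.int32(117)) ctr [ 507.5 -362.9] size [12.3 45.8] yaw -75.2 lidshift -0.7 z 0.1278
green uv (np.int32(372), np.int32(228)) ctr [ 422.5 -244.5] size [50.1 65.3] yaw -61.1 lidshift -11.7 z 0.1288
yellow uv (np.int32(367), np.int32(394)) ctr [ 271.6 -253.5] size [30.2 59.2] yaw 178.6 lidshift -4.0 z 0.1283
pos [ 0.4274 -0.1708  0.2046] tool_y yaw -87.94 dist 74.3 delta [ 4.6 73.7  8.2] roll 1.1024
[-0.63 -0.22  2.03 -0.    1.33  0.91]
```

Call:
{"api": "servo_tool", "payload": {
  "delta_pos": [
    [0, 37, 4],
    [0, 37, 4],
    [0, 0, 0],
    [0, 0, 0],
    [0, 0, 0],
    [0, 0, 0],
    [0, 0, 0],
    [0, 0, 0]
  ],
  "roll": [0, 0, 0.14, 0.14, 0.14, 0.14, 0.14, 0.14]
}}

```text
time_s: 6.95
position: [0.4232, -0.2413, 0.2045]
tcp_rot: [-0.651, 0.276, 0.651, 0.276]
contact_force: [-0.3, -0.1, 0.6]
grip_width: 1.001
```

Call:
{"api": "servo_tool", "payload": {
  "delta_pos": [
    [0, 0, 0],
    [0, 0, 0],
    [0, 0, 0],
    [0, 0, 0]
  ],
  "roll": [0.14, 0.12, 0, 0]
}}

```text
time_s: 7.35
position: [0.4235, -0.2418, 0.2046]
tcp_rot: [-0.611, 0.356, 0.611, 0.356]
contact_force: [-0.4, -0.1, -0.8]
grip_width: 0.998
```

```bash
python3 - <<'E'
from h import *
go([0.4222,-.2446,.082],28.9)
E
```

```text
pos [ 0.4235 -0.2418  0.2046] tool_y yaw -150.44 dist 122.6 delta [122.6   2.5  -1.8] roll 0.0115
```

Call:
{"api": "servo_tool", "payload": {
  "delta_pos": [
    [32, 2, -2],
    [40, 0, 0],
    [30, 0, 0],
    [20, 0, 0],
    [0, 0, 0]
  ],
  "roll": [0.012, 0, 0, 0, 0]
}}

```text
time_s: 7.85
position: [0.4209, -0.2432, 0.0796]
tcp_rot: [-0.606, 0.359, 0.611, 0.361]
contact_force: [0.0, 0.6, 0.2]
grip_width: 0.999
```

Call:
{"api": "servo_tool", "payload": {
  "delta_pos": [
    [0, 0, 0],
    [0, 0, 0],
    [0, 0, 0],
    [0, 0, 0],
    [0, 0, 0]
  ],
  "roll": [0, 0, 0, 0, 0],
  "grip": 55,
  "newtons": 25
}}

```text
time_s: 8.35
position: [0.4235, -0.2461, 0.0838]
tcp_rot: [0.609, -0.361, -0.608, -0.36]
contact_force: [-1.9, 0.3, 5.2]
grip_width: 0.701
```

```bash
python3 - <<'E'
from h import *
go([0.4222,-.2446,.082],28.9);print(tool()[2]['grip_width'])
E
```

```text
pos [ 0.4235 -0.2461  0.0838] tool_y yaw -151.30 dist 2.6 delta [1.8 0.4 1.9] roll -0.0035
0.7010550767214949
```

Call:
{"api": "servo_tool", "payload": {
  "delta_pos": [
    [-8, 0, 0],
    [0, 0, 0],
    [0, 0, 0],
    [0, 0, 0],
    [0, 0, 0],
    [0, 0, 0],
    [0, 0, 0],
    [0, 0, 0]
  ],
  "roll": [0, 0, -0.14, -0.14, -0.14, -0.14, -0.14, -0.14]
}}

```text
time_s: 9.15
position: [0.4225, -0.2449, 0.0899]
tcp_rot: [-0.702, 0.079, 0.703, 0.08]
contact_force: [0.9, -0.2, -4.4]
grip_width: 0.7
```

Call:
{"api": "servo_tool", "payload": {
  "delta_pos": [
    [0, 0, 0],
    [0, 0, 0],
    [0, 0, 0],
    [0, 0, 0]
  ],
  "roll": [-0.14, -0.14, 0, 0]
}}

```text
time_s: 9.55
position: [0.4227, -0.245, 0.0902]
tcp_rot: [-0.707, -0.017, 0.707, -0.016]
contact_force: [0.2, -0.4, -3.7]
grip_width: 0.7
```

```bash
python3 - <<'E'
from h import *
rgo(-40,86,92);print(tool()[2]['grip_width'])
E
```

```text
pos [ 0.4227 -0.245   0.0902] tool_y yaw -87.32 dist 470.5 delta [  -1.5 -468.8  -39.7] roll -0.0020
rack pos [ -80.7 -382.8   90.2]
0.7000001508640845
```

Call:
{"api": "servo_tool", "payload": {
  "delta_pos": [
    [0, -30, 0],
    [0, -40, -3],
    [0, -40, -3],
    [0, -40, -3],
    [0, -40, -3],
    [0, -40, -3],
    [0, -40, -3],
    [0, -40, -3]
  ],
  "roll": [0, 0, 0, 0, 0, 0, 0, 0]
}}

```text
time_s: 10.35
position: [0.4283, 0.0669, 0.0907]
tcp_rot: [0.707, 0.017, -0.707, 0.017]
contact_force: [1.4, 0.4, -3.2]
grip_width: 0.702
```

Call:
{"api": "servo_tool", "payload": {
  "delta_pos": [
    [0, -40, -4],
    [0, -40, -4],
    [0, -40, -4],
    [0, -25, -4],
    [0, -14, -4],
    [0, 0, 0],
    [0, 0, 0]
  ],
  "roll": [0, 0, 0, 0, 0, 0, 0]
}}

```text
time_s: 11.05
position: [0.4405, 0.2244, 0.0903]
tcp_rot: [-0.707, -0.017, 0.707, -0.018]
contact_force: [-0.2, -1.0, -3.7]
grip_width: 0.702
```

```bash
python3 - <<'E'
from h import *
rgo(-28,86,92);print(tool()[2]['grip_width'],tool()[2]['contact_force']); snap('wrist','w4'); snap('side','s2')
E
```

```text
pos [0.4405 0.2244 0.0903] tool_y yaw -87.20 dist 12.2 delta [ -1.7  -0.7 -12. ] roll 0.0000
rack pos [-40.   85.3  90.3]
0.7021904372412077 [-0.23581734 -1.01737266 -3.74576661]
```

View pics/w4.png

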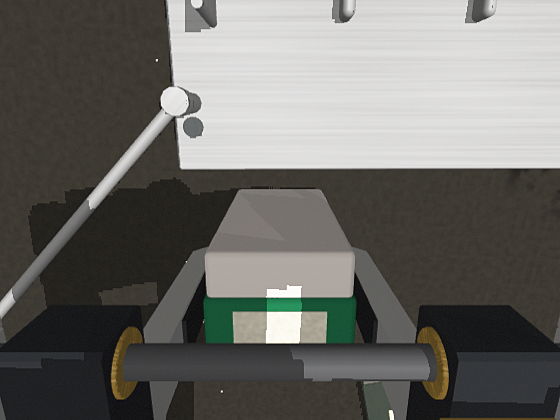

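View pics/s2.png

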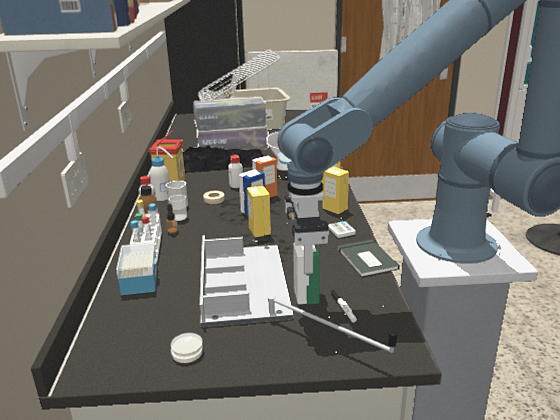

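```bash
python3 - <<'E'
from h import *
c=load('w4'); W=cloud(c)
ex=np.array([np.cos(RY),np.sin(RY)]); ey=np.array([-ex[1],ex[0]])
X=(W[...,:2]-RE)@ex*1000; Y=(W[...,:2]-RE)@ey*1000; Z=W[...,2]*1000
def st(m,n):
    print(n,m.sum(),'x',np.percentile(X[m],[1,50,99]).round(1),'y',np.percentile(Y[m],[1,50,99]).round(1),'z',np.percentile(Z[m],[1,50,99]).round(1))
st((Z>127)&(Z<145)&(abs(X+40)<60)&(abs(Y-86)<60),'boxtop')
st((Z>24)&(Z<34)&(X>90)&(abs(Y-43)<12),'g0'); st((Z>24)&(Z<34)&(X>90)&(abs(Y+43)<12),'g1')
st((Z>40)&(Z<70)&(X>90)&(abs(Y-128)<12),'cheek'); 
m=(abs(Z-14)<5)&(X<20)&(X>-10)&(Y>-60)&(Y<130)
us=np.where(m.any(0))[0]; F=np.array([[X[np.where(m[:,u])[0].max(),u],Y[np.where(m[:,u])[0].max(),u]] for u in us]); print('front x at y',[ (b,np.median(F[abs(F[:,1]-b)<15,0]).round(1)) for b in (-45,0,40,80,110)])
E
```

```text
boxtop 16332 x [-57.2 -34.1 -16.2] y [ 44.   85.6 127.3] z [127.9 135.2 143.7]
g0 222 x [ 95.   99.5 103.9] y [39.7 44.2 47.5] z [24.6 28.4 30.7]
g1 250 x [ 95.2  99.6 104.1] y [-45.6 -40.7 -37.8] z [24.1 28.1 30.6]
cheek 230 x [91.3 93.3 98.9] y [126.4 127.9 132.3] z [40.3 54.  60.5]
front x at y [(-45, np.float64(-0.0)), (0, np.float64(-0.8)), (40, np.float64(-0.8)), (80, np.float64(-0.8)), (110, np.float64(-0.8))]
```

```bash
sed -i 's/^RY=.*/RY=np.radians(2.78); RE=np.array([0.4840,0.1425])/' h.py; python3 - <<'E'
from h import *
rgo(-26,86,84)
E
```

```text
pos [0.4405 0.224  0.0904] tool_y yaw -87.25 dist 15.1 delta [  6.4  -2.5 -13.5] roll -0.0009
rack pos [-39.5  83.5  90.4]
```

Call:
{"api": "servo_tool", "payload": {
  "delta_pos": [
    [0, -2.5, -6],
    [0, 0, -7],
    [3, 0, 0],
    [3.5, 0, 0],
    [0, 0, 0],
    [0, 0, -2.5],
    [0, 0, -2.5],
    [0, 0, 0]
  ],
  "roll": [0, 0, 0, 0, 0, 0, 0, 0]
}}

```text
time_s: 11.95
position: [0.4572, 0.2284, 0.084]
tcp_rot: [-0.705, -0.017, 0.708, -0.018]
contact_force: [-4.9, -0.4, 2.0]
grip_width: 0.701
```

```bash
python3 - <<'E'
from h import *
rgo(-26,86,84)
print(tool()[2]['contact_force'])
E
```

```text
pos [0.4572 0.2284 0.084 ] tool_y yaw -87.14 dist 3.6 delta [0.  1.1 3.4] roll 0.0011
rack pos [-22.6  87.1  84. ]
[-4.94538535 -0.42294497  2.0178244 ]
```

Call:
{"api": "servo_tool", "payload": {
  "delta_pos": [
    [0, 0, 0],
    [0, 0, 0],
    [0, 0, 0],
    [-40, 0, 0],
    [-35, 0, 0],
    [0, 0, 35],
    [0, 0, 30],
    [0, 0, 0]
  ],
  "roll": [0, 0, 0, 0, 0, 0, 0, 0],
  "grip": 94
}}

```text
time_s: 12.75
position: [0.3913, 0.2253, 0.1589]
tcp_rot: [-0.707, -0.018, 0.707, -0.018]
contact_force: [-0.1, -0.1, 0.1]
grip_width: 0.999
```

Call:
{"api": "servo_tool", "payload": {
  "delta_pos": [
    [0, 1, 0],
    [0, 0, 0],
    [0, 0, 0],
    [0, 0, 0],
    [0, 0, 0],
    [20, 0, 0],
    [30, 0, 0],
    [0, 0, 0]
  ],
  "roll": [0, 0, 0, 0, 0, 0, 0, 0],
  "grip": 0
}}

```text
time_s: 13.55
position: [0.3907, 0.2234, 0.1056]
tcp_rot: [-0.704, -0.017, 0.71, -0.018]
contact_force: [-0.1, 0.3, -0.5]
grip_width: 0.356
```

```bash
python3 - <<'E'
from h import *
rgo(-75,86,108)
print(tool()[2]['contact_force'],tool()[2]['grip_width']); snap('side','s3'); c=snap('wrist','w5')
W=cloud(c); 
ex=np.array([np.cos(RY),np.sin(RY)]); ey=np.array([-ex[1],ex[0]])
X=(W[...,:2]-RE)@ex*1000; Y=(W[...,:2]-RE)@ey*1000; Z=W[...,2]*1000
m=(Z>125)&(Z<134)&(abs(X+25)<40)&(abs(Y-86)<60); r=cv2.minAreaRect(np.stack([X[m],Y[m]],1).astype(np.float32)); print(r)
E
```

```text
pos [0.3907 0.2234 0.1056] tool_y yaw -87.15 dist 14.4 delta [ -2.5  -0.7 -14.2] roll 0.0008
rack pos [-89.2  85.3 105.6]
[-0.05739621  0.27156905 -0.49871729] 0.3560366041639278
((-26.14402961730957, 87.48342895507812), (49.7801628112793, 66.12799835205078), 0.06858637928962708)
```

View pics/w5.png

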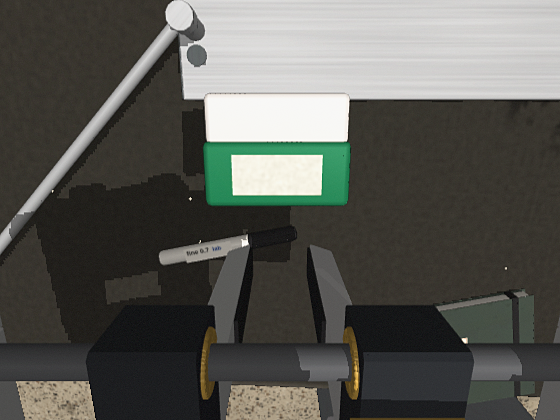

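Call:
{"api": "servo_tool", "payload": {
  "delta_pos": [
    [0, -2, 0],
    [0, 0, 0],
    [0, 0, 0],
    [0, 0, 0],
    [0, 0, -12],
    [0, 0, -12],
    [0, 0, -8],
    [0, 0, -8]
  ],
  "roll": [0, 0, 0, 0, 0, 0, 0, 0]
}}

```text
time_s: 14.45
position: [0.4343, 0.2282, 0.1091]
tcp_rot: [-0.707, -0.017, 0.707, -0.018]
contact_force: [-1.4, -0.2, 1.5]
grip_width: 0.006
```

Call:
{"api": "servo_tool", "payload": {
  "delta_pos": [
    [0, 0, -8],
    [0, 0, -8],
    [0, 0, -8],
    [0, 0, 0]
  ],
  "roll": [0, 0, 0, 0]
}}

```text
time_s: 14.85
position: [0.4585, 0.2294, 0.1092]
tcp_rot: [0.707, 0.018, -0.707, 0.017]
contact_force: [-0.8, -0.4, -0.2]
grip_width: 0.007
```

```bash
python3 - <<'E'
from h import *
print(rpos(),tool()[2]['contact_force']);c=snap('side','s4'); crop(c,'c5',190,220,410,370,3.6)
E
```

```text
[-21.3  88.1 109.2] [-0.76238291 -0.37646516 -0.24513156]
```

View pics/c5.png

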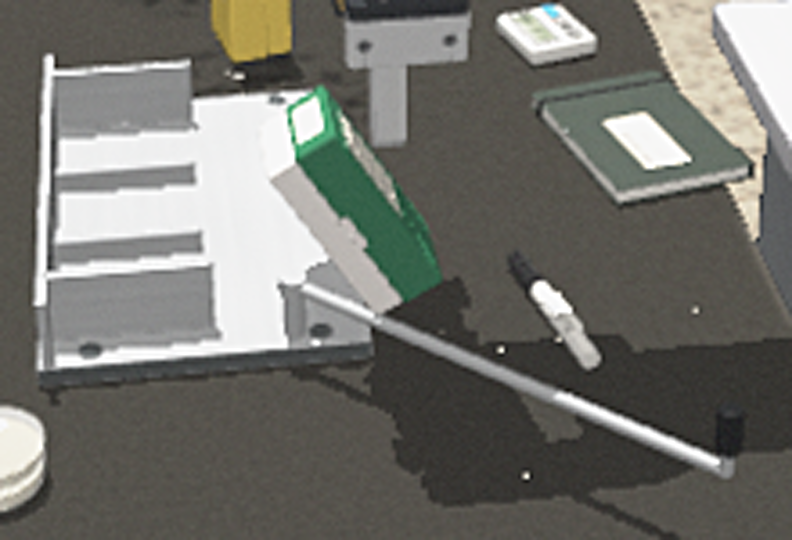

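Call:
{"api": "servo_tool", "payload": {
  "delta_pos": [
    [0, 0, 0],
    [0, 0, 0],
    [0, 0, 40],
    [0, 0, 45],
    [0, 0, 0],
    [0, 0, 0]
  ],
  "roll": [0, 0, 0, 0, 0, 0]
}}

```text
time_s: 15.5
position: [0.372, 0.2253, 0.1092]
tcp_rot: [0.707, 0.018, -0.707, 0.018]
contact_force: [0.9, -1.0, -0.3]
grip_width: 0.004
```

```bash
cat >> h.py <<'E'
def flat(c,y0):
    W=cloud(c); ex=np.array([np.cos(RY),np.sin(RY)]); ey=np.array([-ex[1],ex[0]])
    X=(W[...,:2]-RE)@ex*1000; Y=(W[...,:2]-RE)@ey*1000; Z=W[...,2]*1000
    m=(Z>57)&(Z<72)&(X>-60)&(X<189)&(abs(Y-y0)<37)
    if m.sum()<50: print('none'); return
    r=cv2.minAreaRect(np.stack([X[m],Y[m]],1).astype(np.float32)); print(m.sum(),np.round(r[0],1),np.round(r[1],1),round(r[2],2),'x',np.percentile(X[m],[0.5,99.5]).round(1),'y',np.percentile(Y[m],[0.5,99.5]).round(1),'z',np.median(Z[m]).round(1))
E
python3 - <<'E'
from h import *
c=snap('wrist','w6'); flat(c,86); print(rpos()); snap('side','s5')
E
```

```text
13024 [-0.1 87.5] [64.5 66.1] 0.21 x [-32.3  31.4] y [ 55.1 120.1] z 63.6
[-106.6   88.2  109.8]
```

View pics/w6.png

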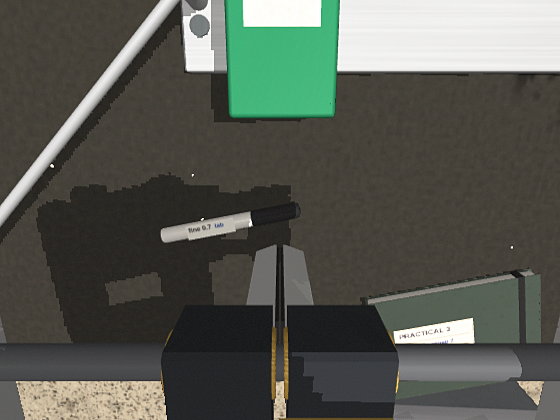

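View pics/s5.png

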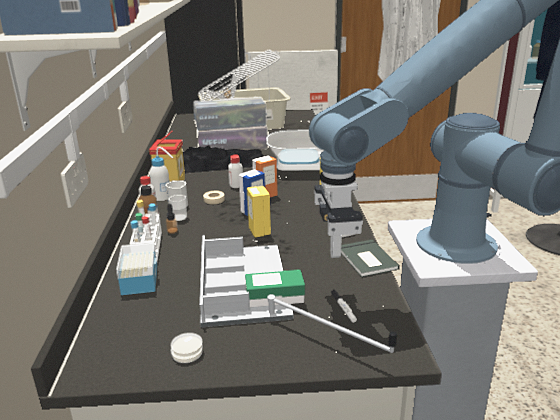

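Call:
{"api": "servo_tool", "payload": {
  "delta_pos": [
    [0, 0, -40],
    [40, 0, -5],
    [35, 0, 0],
    [0, 0, 0],
    [0, 0, -15],
    [0, 0, -15],
    [0, 0, -15],
    [0, 0, -15]
  ],
  "roll": [0, 0, 0, 0, 0, 0, 0, 0]
}}

```text
time_s: 16.4
position: [0.4788, 0.2306, 0.0356]
tcp_rot: [0.707, 0.018, -0.707, 0.017]
contact_force: [-2.4, -0.3, 1.1]
grip_width: 0.005
```

```bash
python3 - <<'E'
from h import *
print(rpos(),tool()[2]['contact_force']);c=snap('wrist','w7');flat(c,86)
E
```

```text
[-0.9 88.3 35.6] [-2.42872422 -0.34931191  1.10540681]
41618 [55.3 87.7] [128.3  66.4] 0.09 x [  8.5 118.2] y [ 55.5 120.1] z 63.7
```

Call:
{"api": "servo_tool", "payload": {
  "delta_pos": [
    [0, 1, -12],
    [0, 0, -12],
    [0, 0, -12],
    [0, 0, -10],
    [0, 0, -5],
    [0, 0, 0]
  ],
  "roll": [0, 0, 0, 0, 0, 0]
}}

```text
time_s: 17.05
position: [0.5296, 0.232, 0.0343]
tcp_rot: [0.707, 0.018, -0.706, 0.017]
contact_force: [-0.4, -0.8, 1.0]
grip_width: 0.005
```

```bash
python3 - <<'E'
from h import *
print(rpos(),tool()[2]['contact_force']);c=snap('wrist','w8');flat(c,86)
E
```

```text
[49.9 87.2 34.3] [-0.4437898  -0.76797298  0.98988417]
42096 [105.7  86.9] [ 66.4 127.7] 89.99 x [ 59.3 168.7] y [ 54.6 119.2] z 63.7
```

Almost home. I'll keep pushing until the force rises.

Call:
{"api": "servo_tool", "payload": {
  "delta_pos": [
    [0, 0, -2],
    [0, 0, -2],
    [0, 0, -2],
    [0, 0, 0]
  ],
  "roll": [0, 0, 0, 0]
}}

```text
time_s: 17.5
position: [0.532, 0.2322, 0.0334]
tcp_rot: [-0.705, -0.017, 0.709, -0.018]
contact_force: [-7.6, -0.8, 3.6]
grip_width: 0.003
```

Call:
{"api": "servo_tool", "payload": {
  "delta_pos": [
    [0, 0, -1],
    [0, 0, 0]
  ],
  "roll": [0, 0]
}}

```text
time_s: 17.7
position: [0.5319, 0.2322, 0.0331]
tcp_rot: [-0.704, -0.017, 0.71, -0.018]
contact_force: [-10.5, -0.6, 5.0]
grip_width: 0.01
```

```bash
python3 - <<'E'
from h import *
print(rpos(),tool()[2]['contact_force']);c=snap('wrist','w9');flat(c,86)
E
```

```text
[52.2 87.2 33.1] [-10.51262462  -0.62386139   5.04539405]
42891 [108.2  86.9] [127.   66.6] 0.12 x [ 61.9 170.7] y [ 54.6 119.2] z 63.7
```

Green is home: the force rose to 10 N with no further travel. Next is the blue box.

Call:
{"api": "servo_tool", "payload": {
  "delta_pos": [
    [0, 0, 20],
    [0, 0, 40],
    [-45, 0, 0],
    [-45, 0, 0],
    [-45, 0, 0],
    [-30, 45, 0],
    [0, 47, 0],
    [0, 47, 0]
  ],
  "roll": [0, 0, 0, 0, 0, 0, 0, 0]
}}

```text
time_s: 18.55
position: [0.4833, 0.0926, 0.1989]
tcp_rot: [0.709, 0.018, -0.705, 0.018]
contact_force: [0.3, -0.4, 0.1]
grip_width: 0.007
```

Call:
{"api": "servo_tool", "payload": {
  "delta_pos": [
    [0, 47, 0],
    [0, 47, 0],
    [0, 47, 0],
    [0, 47, 0],
    [0, 47, 0],
    [0, 30, -20],
    [0, 0, 0]
  ],
  "roll": [0, 0, 0, 0, 0, 0, 0],
  "grip": 94
}}

```text
time_s: 19.25
position: [0.5166, -0.1736, 0.1971]
tcp_rot: [0.708, 0.016, -0.706, 0.017]
contact_force: [0.5, -0.2, 0.1]
grip_width: 0.563
```

```bash
python3 - <<'E'
from h import *
c=snap('wrist','w10'); boxes(c); go([0.5528,-.264,.2],37.9)
E
```

```text
blue uv (np.int32(408), np.int32(179)) ctr [ 553.1 -264. ] size [50.4 66. ] yaw -52.1 lidshift -11.3 z 0.1290
yellow uv (np.int32(217), np.int32(192)) ctr [ 536.4 -128. ] size [50.3 66.1] yaw 13.7 lidshift -0.9 z 0.1289
orange uv (np.int32(540), np.int32(248)) ctr [ 502.4 -371.2] size [28.6 69.8] yaw -79.0 lidshift -0.4 z 0.1294
pos [ 0.5158 -0.1715  0.1968] tool_y yaw -87.29 dist 99.7 delta [ -3.1  94.1 -32.6] roll 0.9566
```

View pics/w10.png

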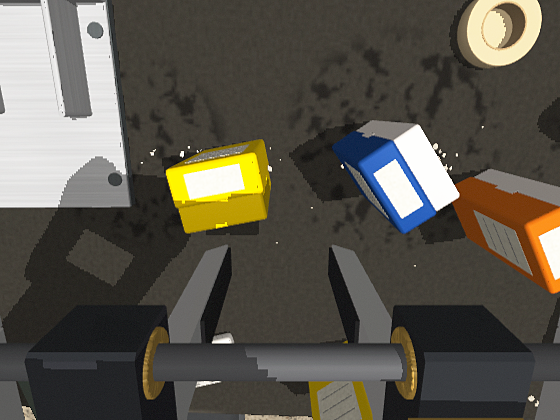

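Call:
{"api": "servo_tool", "payload": {
  "delta_pos": [
    [0, 47, -17],
    [0, 47, -16],
    [0, 0, 0],
    [0, 0, 0],
    [0, 0, 0],
    [0, 0, 0],
    [0, 0, 0],
    [0, 0, 0]
  ],
  "roll": [0, 0, 0.14, 0.14, 0.14, 0.14, 0.14, 0.14]
}}

```text
time_s: 20.1
position: [0.553, -0.2605, 0.197]
tcp_rot: [0.652, -0.273, -0.652, -0.274]
contact_force: [-0.3, 0.6, -0.1]
grip_width: 1.003
```

Call:
{"api": "servo_tool", "payload": {
  "delta_pos": [
    [0, 0, 0],
    [0, 0, 0],
    [0, 0, 0]
  ],
  "roll": [0.117, 0, 0]
}}

```text
time_s: 20.4
position: [0.553, -0.261, 0.197]
tcp_rot: [0.636, -0.309, -0.636, -0.309]
contact_force: [0.5, 0.1, -0.1]
grip_width: 1.0
```

```bash
python3 - <<'E'
from h import *
go([0.553,-.264,.082],37.9)
E
```

```text
pos [ 0.553 -0.261  0.197] tool_y yaw -141.77 dist 115.0 delta [115.    1.9  -2.3] roll 0.0058
```

Call:
{"api": "servo_tool", "payload": {
  "delta_pos": [
    [30, 2, -2],
    [40, 0, 0],
    [30, 0, 0],
    [13, 0, 0],
    [0, 0, 0]
  ],
  "roll": [0.006, 0, 0, 0, 0]
}}

```text
time_s: 20.9
position: [0.5515, -0.2638, 0.0819]
tcp_rot: [-0.634, 0.311, 0.636, 0.312]
contact_force: [0.7, -0.6, 0.3]
grip_width: 0.997
```

Call:
{"api": "servo_tool", "payload": {
  "delta_pos": [
    [0, 0, 0],
    [0, 0, 0],
    [0, 0, 0],
    [0, 0, 0],
    [0, 0, 0]
  ],
  "roll": [0, 0, 0, 0, 0],
  "grip": 55,
  "newtons": 25
}}

```text
time_s: 21.4
position: [0.5533, -0.2653, 0.0851]
tcp_rot: [0.635, -0.312, -0.634, -0.312]
contact_force: [-0.6, 0.0, 4.7]
grip_width: 0.703
```

```bash
python3 - <<'E'
from h import *
go([0.553,-.264,.09],37.9); go([0.553,-.264,.09],92.78)
E
```

```text
pos [ 0.5533 -0.2653  0.0851] tool_y yaw -142.32 dist 5.1 delta [-4.9 -0.6  1.2] roll -0.0039
pos [ 0.5533 -0.2653  0.0851] tool_y yaw -142.32 dist 5.1 delta [-4.9 -0.6  1.2] roll -0.9617
```

Call:
{"api": "servo_tool", "payload": {
  "delta_pos": [
    [-8, 0, 0],
    [0, 0, 0],
    [0, 0, 0],
    [0, 0, 0],
    [0, 0, 0],
    [0, 0, 0],
    [0, 0, 0],
    [0, 0, 0]
  ],
  "roll": [0, -0.14, -0.14, -0.14, -0.14, -0.14, -0.14, -0.122]
}}

```text
time_s: 22.2
position: [0.5521, -0.2644, 0.0913]
tcp_rot: [-0.706, -0.019, 0.707, -0.019]
contact_force: [0.8, 0.5, -3.4]
grip_width: 0.702
```

Call:
{"api": "servo_tool", "payload": {
  "delta_pos": [
    [0, 0, 0],
    [0, 0, 30],
    [0, 0, 40],
    [0, 0, 40],
    [0, -20, 12],
    [0, -40, 0],
    [0, -40, 0],
    [0, -40, 0]
  ],
  "roll": [0, 0, 0, 0, 0, 0, 0, 0]
}}

```text
time_s: 23.0
position: [0.4233, -0.1297, 0.0918]
tcp_rot: [-0.707, -0.016, 0.707, -0.016]
contact_force: [-0.3, 0.5, -3.1]
grip_width: 0.7
```

```bash
python3 - <<'E'
from h import *
rgo(-40,0,92); print(tool()[2]['grip_width'],tool()[2]['contact_force'])
E
```

```text
pos [ 0.4233 -0.1297  0.0918] tool_y yaw -87.46 dist 271.0 delta [-1.00e-01 -2.69e+02 -3.27e+01] roll -0.0045
rack pos [ -73.9 -268.9   91.8]
0.7000369568560285 [-0.31705826  0.54320494 -3.12574743]
```

Call:
{"api": "servo_tool", "payload": {
  "delta_pos": [
    [0, -45, -2],
    [0, -45, -4],
    [0, -45, -4],
    [0, -45, -4],
    [0, -40, -4],
    [0, -30, -7],
    [0, -19, -8],
    [0, 0, 0]
  ],
  "roll": [-0.0045, 0, 0, 0, 0, 0, 0, 0]
}}

```text
time_s: 23.8
position: [0.4429, 0.1412, 0.092]
tcp_rot: [0.707, 0.019, -0.707, 0.019]
contact_force: [-0.2, -0.7, -3.2]
grip_width: 0.7
```

Call:
{"api": "servo_tool", "payload": {
  "delta_pos": [
    [0, 0, 0]
  ],
  "roll": [0]
}}

```text
time_s: 23.9
position: [0.4423, 0.1393, 0.0916]
tcp_rot: [-0.707, -0.018, 0.707, -0.019]
contact_force: [-0.3, -0.6, -2.6]
grip_width: 0.702
```

```bash
python3 - <<'E'
from h import *
rgo(-27,0,85); print(tool()[2]['grip_width'],tool()[2]['contact_force'])
E
```

```text
pos [0.4423 0.1393 0.0916] tool_y yaw -86.98 dist 16.3 delta [  6.6  -1.1 -14.8] roll 0.0038
rack pos [-41.8  -1.2  91.6]
0.7015341368539871 [-0.32032701 -0.5841886  -2.62932967]
```

Call:
{"api": "servo_tool", "payload": {
  "delta_pos": [
    [0, -1, -7],
    [0, 0, -8],
    [3, 0, 0],
    [3.5, 0, 0],
    [0, 0, 0],
    [0, 0, -2.5],
    [0, 0, -2.5],
    [0, 0, 0]
  ],
  "roll": [0.004, 0, 0, 0, 0, 0, 0, 0]
}}

```text
time_s: 24.7
position: [0.4621, 0.1412, 0.0859]
tcp_rot: [-0.706, -0.017, 0.708, -0.018]
contact_force: [-5.5, -1.0, 7.0]
grip_width: 0.703
```

```bash
python3 - <<'E'
from h import *
rgo(-27,0,85); print(tool()[2]['grip_width'],tool()[2]['contact_force'])
E
```

```text
pos [0.4621 0.1412 0.0859] tool_y yaw -87.16 dist 5.1 delta [ 0.9 -0.2  5. ] roll 0.0007
rack pos [-22.   -0.2  85.9]
0.7025272457785262 [-5.50303644 -0.97868389  7.02534554]
```

Call:
{"api": "servo_tool", "payload": {
  "delta_pos": [
    [0, 0, 0],
    [0, 0, 0],
    [0, 0, 0],
    [-40, 0, 0],
    [-35, 0, 0],
    [0, 0, 35],
    [0, 0, 32],
    [0, 0, 0]
  ],
  "roll": [0, 0, 0, 0, 0, 0, 0, 0],
  "grip": 94
}}

```text
time_s: 25.5
position: [0.3932, 0.1383, 0.1596]
tcp_rot: [-0.707, -0.018, 0.707, -0.018]
contact_force: [0.1, -0.0, 0.5]
grip_width: 0.999
```

Call:
{"api": "servo_tool", "payload": {
  "delta_pos": [
    [0, 0, 0],
    [0, 0, 0],
    [0, 0, 0],
    [0, 0, 0],
    [0, 0, 0],
    [0, 0, 0],
    [20, 0, 0],
    [30, 0, 0]
  ],
  "roll": [0, 0, 0, 0, 0, 0, 0, 0],
  "grip": 0
}}

```text
time_s: 26.3
position: [0.3977, 0.1383, 0.1116]
tcp_rot: [0.709, 0.018, -0.705, 0.017]
contact_force: [0.6, 0.3, -0.3]
grip_width: 0.358
```

```bash
cat >> h.py <<'E'
def stand(c,y0):
    W=cloud(c); ex=np.array([np.cos(RY),np.sin(RY)]); ey=np.array([-ex[1],ex[0]])
    X=(W[...,:2]-RE)@ex*1000; Y=(W[...,:2]-RE)@ey*1000; Z=W[...,2]*1000
    m=(Z>125)&(Z<134)&(abs(X+25)<40)&(abs(Y-y0)<60); r=cv2.minAreaRect(np.stack([X[m],Y[m]],1).astype(np.float32)); print(r)
E
python3 - <<'E'
from h import *
print(rpos(),tool()[2]['grip_width']); c=snap('wrist','w11'); stand(c,0)
E
```

```text
[-86.4  -0.  111.6] 0.35822785489123665
((-25.914522171020508, 0.24097824096679688), (49.816097259521484, 66.22869110107422), 0.06944827735424042)
```

View pics/w11.png

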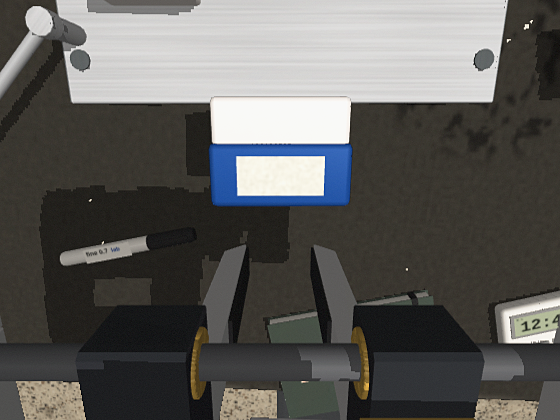

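Blue stands square at rack y 0.2, against the step. I'll tip it.

Call:
{"api": "servo_tool", "payload": {
  "delta_pos": [
    [0, 0, 0],
    [0, 0, 0],
    [0, 0, 0],
    [0, 0, 0],
    [0, 0, -12],
    [0, 0, -12],
    [0, 0, -8],
    [0, 0, -8]
  ],
  "roll": [0, 0, 0, 0, 0, 0, 0, 0]
}}

```text
time_s: 27.15
position: [0.4363, 0.1401, 0.1108]
tcp_rot: [0.707, 0.017, -0.707, 0.017]
contact_force: [-1.3, -0.2, 0.7]
grip_width: 0.005
```

Call:
{"api": "servo_tool", "payload": {
  "delta_pos": [
    [0, 0, -8],
    [0, 0, -8],
    [0, 0, -8],
    [0, 0, 0],
    [0, 0, 0],
    [0, 0, 0]
  ],
  "roll": [0, 0, 0, 0, 0, 0]
}}

```text
time_s: 27.75
position: [0.4594, 0.1413, 0.1102]
tcp_rot: [-0.707, -0.017, 0.707, -0.017]
contact_force: [0.7, -0.7, -0.2]
grip_width: 0.006
```

Call:
{"api": "servo_tool", "payload": {
  "delta_pos": [
    [0, 0, 40],
    [0, 0, 30],
    [0, 0, 0],
    [0, 0, 0]
  ],
  "roll": [0, 0, 0, 0]
}}

```text
time_s: 28.15
position: [0.3899, 0.1379, 0.1106]
tcp_rot: [0.707, 0.018, -0.706, 0.017]
contact_force: [1.2, 0.5, 0.0]
grip_width: 0.007
```

```bash
python3 - <<'E'
from h import *
print(rpos(),tool()[2]['contact_force']); c=snap('wrist','w12'); flat(c,0);flat(c,86); snap('side','s6')
E
```

```text
[-94.2  -0.  110.6] [1.17500159 0.51088316 0.03167359]
15262 [7.  0.3] [78.5 66.3] 0.18 x [-32.   45.4] y [-32.3  32.8] z 63.6
none
```

View pics/s6.png

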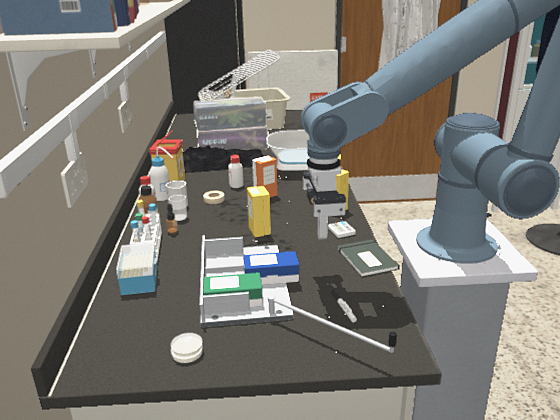

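Call:
{"api": "servo_tool", "payload": {
  "delta_pos": [
    [0, 0, -35],
    [40, 0, -5],
    [36, 0, 0],
    [0, 0, 0],
    [0, 0, -15],
    [0, 0, -15],
    [0, 0, -15],
    [0, 0, -15]
  ],
  "roll": [0, 0, 0, 0, 0, 0, 0, 0]
}}

```text
time_s: 29.05
position: [0.4911, 0.1429, 0.0359]
tcp_rot: [0.707, 0.017, -0.707, 0.017]
contact_force: [-1.9, 0.7, 0.9]
grip_width: 0.008
```

Call:
{"api": "servo_tool", "payload": {
  "delta_pos": [
    [0, 0, -12],
    [0, 0, -12],
    [0, 0, -12],
    [0, 0, -6],
    [0, 0, 0]
  ],
  "roll": [0, 0, 0, 0, 0]
}}

```text
time_s: 29.55
position: [0.5329, 0.1448, 0.0347]
tcp_rot: [0.707, 0.017, -0.706, 0.017]
contact_force: [-0.0, 0.1, -0.5]
grip_width: 0.006
```

```bash
python3 - <<'E'
from h import *
print(rpos(),tool()[2]['contact_force']); c=snap('wrist','w13'); flat(c,0)
E
```

```text
[48.9 -0.  34.7] [-0.04992007  0.10708065 -0.45303232]
41872 [104.9   0.2] [127.6  66.4] 0.12 x [ 58.3 167.8] y [-32.1  32.5] z 63.7
```

Call:
{"api": "servo_tool", "payload": {
  "delta_pos": [
    [0, 0, -2],
    [0, 0, -2],
    [0, 0, -2],
    [0, 0, 0]
  ],
  "roll": [0, 0, 0, 0]
}}

```text
time_s: 30.0
position: [0.5364, 0.1451, 0.0339]
tcp_rot: [-0.706, -0.017, 0.708, -0.017]
contact_force: [-4.9, -0.9, 2.1]
grip_width: 0.005
```

Call:
{"api": "servo_tool", "payload": {
  "delta_pos": [
    [0, 0, -1.5],
    [0, 0, 0]
  ],
  "roll": [0, 0]
}}

```text
time_s: 30.2
position: [0.5364, 0.1452, 0.0334]
tcp_rot: [-0.705, -0.017, 0.709, -0.018]
contact_force: [-8.3, -1.4, 5.4]
grip_width: 0.008
```

```bash
python3 - <<'E'
from h import *
print(rpos(),tool()[2]['contact_force']);c=snap('wrist','w14');flat(c,0);flat(c,86)
E
```

```text
[52.5  0.1 33.4] [-8.30930739 -1.41390217  5.38589882]
42747 [1.085e+02 1.000e-01] [127.5  66.5] 0.11 x [ 62.2 171. ] y [-32.1  32.6] z 63.7
40255 [117.6  86.6] [110.2  66.8] 0.09 x [ 63.8 170.8] y [ 53.6 117.5] z 63.6
```

Blue is home. Next is the orange box.

Call:
{"api": "servo_tool", "payload": {
  "delta_pos": [
    [0, 0, 20],
    [0, 0, 40],
    [-45, 0, 0],
    [-45, 0, 0],
    [-45, 0, 0],
    [-30, 45, 0],
    [0, 47, 0],
    [0, 47, 0]
  ],
  "roll": [0, 0, 0, 0, 0, 0, 0, 0]
}}

```text
time_s: 31.05
position: [0.4872, 0.0053, 0.1992]
tcp_rot: [0.709, 0.017, -0.705, 0.019]
contact_force: [1.1, 0.5, -0.1]
grip_width: 0.003
```

Call:
{"api": "servo_tool", "payload": {
  "delta_pos": [
    [0, 47, 0],
    [0, 47, 0],
    [0, 47, 0],
    [0, 47, 0],
    [0, 47, 0],
    [0, 40, 0],
    [0, 0, 0]
  ],
  "roll": [0, 0, 0, 0, 0, 0, 0],
  "grip": 94
}}

```text
time_s: 31.75
position: [0.4996, -0.2725, 0.1974]
tcp_rot: [0.708, 0.015, -0.706, 0.017]
contact_force: [-0.2, 0.2, -0.6]
grip_width: 0.56
```

```bash
python3 - <<'E'
from h import *
c=snap('wrist','w15'); boxes(c); go([0.5093,-.390,.2],31.4)
E
```

```text
yellow uv (np.int32(76), np.int32(162)) ctr [ 536.4 -128.4] size [50.  66.6] yaw 13.7 lidshift -1.7 z 0.1288
yellow uv (np.int32(439), np.int32(215)) ctr [ 509.6 -390.1] size [50.2 66.2] yaw -58.2 lidshift -11.3 z 0.1289
yellow uv (np.int32(260), np.int32(411)) ctr [ 325.  -262.8] size [17.  36.3] yaw -178.8 lidshift -0.7 z 0.1277
pos [ 0.4995 -0.2701  0.1971] tool_y yaw -87.37 dist 120.3 delta [ -2.8 120.2  -4.3] roll 1.0687
```

View pics/w15.png

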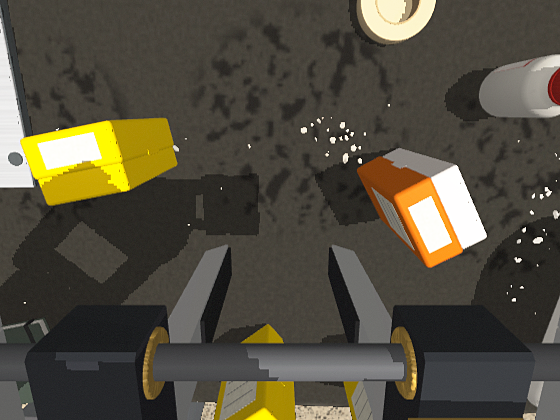

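Call:
{"api": "servo_tool", "payload": {
  "delta_pos": [
    [0, 40, -2],
    [0, 40, -2],
    [0, 40, 0],
    [0, 0, 0],
    [0, 0, 0],
    [0, 0, 0],
    [0, 0, 0],
    [0, 0, 0]
  ],
  "roll": [0, 0, 0, 0.14, 0.14, 0.14, 0.14, 0.14]
}}

```text
time_s: 32.6
position: [0.51, -0.3861, 0.1972]
tcp_rot: [0.67, -0.227, -0.669, -0.227]
contact_force: [-0.4, 1.2, 0.1]
grip_width: 1.001
```

Call:
{"api": "servo_tool", "payload": {
  "delta_pos": [
    [0, 0, 0],
    [0, 0, 0],
    [0, 0, 0],
    [0, 0, 0],
    [0, 0, 0]
  ],
  "roll": [0.14, 0.14, 0.09, 0, 0]
}}

```text
time_s: 33.1
position: [0.5097, -0.3866, 0.1972]
tcp_rot: [0.618, -0.344, -0.617, -0.344]
contact_force: [-0.3, 0.2, -0.3]
grip_width: 1.003
```

```bash
python3 - <<'E'
from h import *
go([0.5094,-.390,.082],31.6)
c=snap('wrist','w16'); boxes(c)
E
```

```text
pos [ 0.5097 -0.3866  0.1972] tool_y yaw -148.31 dist 115.2 delta [115.2   2.1  -2.7] roll 0.0016
yellow uv (np.int32(284), np.int32(216)) ctr [ 509.2 -391.2] size [49.5 65.9] yaw -58.1 lidshift -9.6 z 0.1288
```

Call:
{"api": "servo_tool", "payload": {
  "delta_pos": [
    [30, 2, -3],
    [40, 0, 0],
    [30, 0, 0],
    [13, 0, 0],
    [0, 0, 0]
  ],
  "roll": [0.0, 0, 0, 0, 0]
}}

```text
time_s: 33.65
position: [0.5083, -0.3899, 0.082]
tcp_rot: [-0.616, 0.345, 0.618, 0.346]
contact_force: [0.2, -0.2, -0.4]
grip_width: 1.003
```

Call:
{"api": "servo_tool", "payload": {
  "delta_pos": [
    [0, 0, 0],
    [0, 0, 0],
    [0, 0, 0],
    [0, 0, 0],
    [0, 0, 0]
  ],
  "roll": [0, 0, 0, 0, 0],
  "grip": 55,
  "newtons": 25
}}

```text
time_s: 34.15
position: [0.5097, -0.3917, 0.0854]
tcp_rot: [0.618, -0.346, -0.616, -0.345]
contact_force: [0.6, 0.8, 3.6]
grip_width: 0.702
```

```bash
python3 - <<'E'
from h import *
go([0.5094,-.390,.09],31.8); go([0.5094,-.390,.09],92.78)
E
```

```text
pos [ 0.5097 -0.3917  0.0854] tool_y yaw -148.48 dist 4.9 delta [-4.6 -0.7  1.6] roll -0.0049
pos [ 0.5097 -0.3917  0.0854] tool_y yaw -148.48 dist 4.9 delta [-4.6 -0.7  1.6] roll -1.0692
```

Call:
{"api": "servo_tool", "payload": {
  "delta_pos": [
    [-8, 0, 0],
    [0, 0, 0],
    [0, 0, 0],
    [0, 0, 0],
    [0, 0, 0],
    [0, 0, 0],
    [0, 0, 0],
    [0, 0, 0]
  ],
  "roll": [0, -0.14, -0.14, -0.14, -0.14, -0.14, -0.14, -0.14]
}}

```text
time_s: 34.95
position: [0.5089, -0.3907, 0.0918]
tcp_rot: [-0.707, 0.012, 0.707, 0.013]
contact_force: [0.3, -0.2, -3.2]
grip_width: 0.697
```

Call:
{"api": "servo_tool", "payload": {
  "delta_pos": [
    [0, 0, 0],
    [0, -20, 20],
    [0, -30, 30],
    [0, -35, 30],
    [0, -40, 5],
    [0, -40, 0],
    [0, -40, 0],
    [0, 0, 0]
  ],
  "roll": [-0.09, 0, 0, 0, 0, 0, 0, 0]
}}

```text
time_s: 35.75
position: [0.4127, -0.1864, 0.0911]
tcp_rot: [-0.706, -0.02, 0.708, -0.018]
contact_force: [-0.1, 1.0, -1.8]
grip_width: 0.705
```

```bash
python3 - <<'E'
from h import *
rgo(-40,-86,92); print(tool()[2]['grip_width'],tool()[2]['contact_force'])
E
```

```text
pos [ 0.4127 -0.1864  0.0911] tool_y yaw -86.95 dist 243.6 delta [  -0.3 -238.8  -48.3] roll 0.0043
rack pos [ -87.2 -325.    91.1]
0.7050807911617694 [-0.06426142  1.00712287 -1.76485441]
```

Call:
{"api": "servo_tool", "payload": {
  "delta_pos": [
    [0, -40, 0],
    [0, -45, 0],
    [0, -45, -5],
    [0, -40, -10],
    [0, -35, -15],
    [0, -24, -10],
    [0, -10, -8],
    [0, 0, 0]
  ],
  "roll": [0.0043, 0, 0, 0, 0, 0, 0, 0]
}}

```text
time_s: 36.55
position: [0.452, 0.0506, 0.0922]
tcp_rot: [0.707, 0.016, -0.707, 0.017]
contact_force: [0.1, -0.1, -2.1]
grip_width: 0.7
```

Call:
{"api": "servo_tool", "payload": {
  "delta_pos": [
    [0, 0, 0]
  ],
  "roll": [0]
}}

```text
time_s: 36.65
position: [0.4512, 0.0495, 0.0919]
tcp_rot: [-0.707, -0.016, 0.707, -0.016]
contact_force: [0.5, -0.0, -1.8]
grip_width: 0.702
```

```bash
python3 - <<'E'
from h import *
rgo(-27,-86,85); print(tool()[2]['grip_width'],tool()[2]['contact_force'])
c=snap('side','s7'); crop(c,'c6',190,130,410,340,2.6)
E
```

```text
pos [0.4512 0.0495 0.0919] tool_y yaw -87.45 dist 13.5 delta [  6.9  -5.4 -10.3] roll -0.0044
rack pos [-37.3 -91.3  91.9]
0.701689455430254 [ 0.45395644 -0.03896536 -1.83932764]
```

View pics/c6.png

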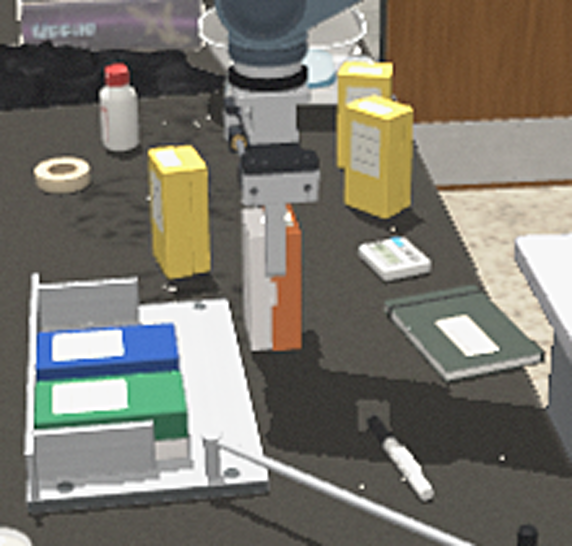

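Call:
{"api": "servo_tool", "payload": {
  "delta_pos": [
    [0, -5, -4],
    [0, 0, -6],
    [3, 0, 0],
    [3.5, 0, 0],
    [0, 0, 0],
    [0, 0, -2.5],
    [0, 0, -2.5],
    [0, 0, 0]
  ],
  "roll": [-0.004, 0, 0, 0, 0, 0, 0, 0]
}}

```text
time_s: 37.5
position: [0.465, 0.0561, 0.0855]
tcp_rot: [-0.706, -0.017, 0.708, -0.018]
contact_force: [-5.8, -0.5, 5.4]
grip_width: 0.7
```

```bash
python3 - <<'E'
from h import *
rgo(-27,-86,85); print(tool()[2]['grip_width'],tool()[2]['contact_force'])
E
```

```text
pos [0.465  0.0561 0.0855] tool_y yaw -87.16 dist 3.9 delta [0.5 0.6 3.8] roll 0.0007
rack pos [-23.2 -85.4  85.5]
0.6998437030059323 [-5.77026952 -0.45390777  5.37405137]
```

Call:
{"api": "servo_tool", "payload": {
  "delta_pos": [
    [0, 0, 0],
    [0, 0, 0],
    [0, 0, 0],
    [-40, 0, 0],
    [-35, 0, 0],
    [0, 0, 35],
    [0, 0, 32],
    [0, 0, 0]
  ],
  "roll": [0, 0, 0, 0, 0, 0, 0, 0],
  "grip": 94
}}

```text
time_s: 38.3
position: [0.3968, 0.0531, 0.1601]
tcp_rot: [0.707, 0.017, -0.707, 0.017]
contact_force: [0.6, 0.1, -0.4]
grip_width: 1.005
```

Call:
{"api": "servo_tool", "payload": {
  "delta_pos": [
    [0, 0, 0],
    [0, 0, 0],
    [0, 0, 0],
    [0, 0, 0],
    [0, 0, 0],
    [0, 0, 0],
    [20, 0, 0],
    [30, 0, 0]
  ],
  "roll": [0, 0, 0, 0, 0, 0, 0, 0],
  "grip": 0
}}

```text
time_s: 39.1
position: [0.401, 0.0525, 0.1118]
tcp_rot: [0.709, 0.017, -0.705, 0.018]
contact_force: [0.6, 0.1, -0.4]
grip_width: 0.358
```

```bash
python3 - <<'E'
from h import *
print(rpos(),tool()[2]['grip_width']); c=snap('wrist','w17'); stand(c,-86)
E
```

```text
[-87.3 -85.8 111.8] 0.35805876029173095
((-25.405038833618164, -84.9078369140625), (49.5842170715332, 66.07779693603516), 0.1898459792137146)
```

View pics/w17.png

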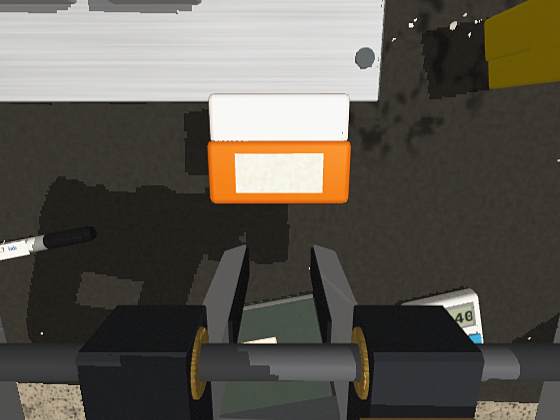

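Orange stands square at rack y −85. I'll tip it.

Call:
{"api": "servo_tool", "payload": {
  "delta_pos": [
    [0, -1, 0],
    [0, 0, 0],
    [0, 0, 0],
    [0, 0, 0],
    [0, 0, -12],
    [0, 0, -12],
    [0, 0, -8],
    [0, 0, -8]
  ],
  "roll": [0, 0, 0, 0, 0, 0, 0, 0]
}}

```text
time_s: 39.95
position: [0.4395, 0.0557, 0.111]
tcp_rot: [0.707, 0.017, -0.707, 0.017]
contact_force: [-0.4, 0.1, 0.0]
grip_width: 0.005
```

Call:
{"api": "servo_tool", "payload": {
  "delta_pos": [
    [0, 0, -8],
    [0, 0, -8],
    [0, 0, -8],
    [0, 0, 0],
    [0, 0, 0],
    [0, 0, 0]
  ],
  "roll": [0, 0, 0, 0, 0, 0]
}}

```text
time_s: 40.55
position: [0.4626, 0.057, 0.1104]
tcp_rot: [-0.707, -0.017, 0.707, -0.017]
contact_force: [0.6, 0.9, 0.6]
grip_width: 0.003
```

Call:
{"api": "servo_tool", "payload": {
  "delta_pos": [
    [0, 0, 40],
    [0, 0, 30],
    [0, 0, 0],
    [0, 0, 0]
  ],
  "roll": [0, 0, 0, 0]
}}

```text
time_s: 40.95
position: [0.3931, 0.0535, 0.1108]
tcp_rot: [0.707, 0.017, -0.706, 0.017]
contact_force: [-0.2, -0.2, -0.1]
grip_width: 0.01
```

```bash
python3 - <<'E'
from h import *
print(rpos(),tool()[2]['contact_force']); c=snap('wrist','w18'); flat(c,-86);flat(c,0)
E
```

```text
[-95.1 -84.5 110.8] [-0.19088228 -0.20851997 -0.11017064]
15126 [  6.4 -84.9] [77.9 66.2] 0.13 x [-32.4  44.6] y [-117.4  -52.4] z 63.6
none
```

View pics/w18.png

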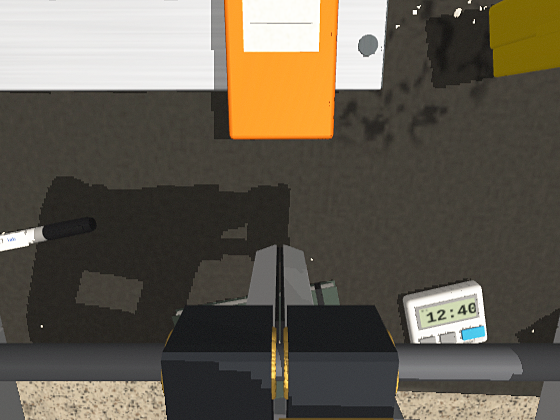

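It lies flat with the lid up and the front end at x ≈ −32. I'll push it in.

Call:
{"api": "servo_tool", "payload": {
  "delta_pos": [
    [0, 0, -35],
    [40, 0, -5],
    [36, 0, 0],
    [0, 0, 0],
    [0, 0, -15],
    [0, 0, -15],
    [0, 0, -15],
    [0, 0, -15]
  ],
  "roll": [0, 0, 0, 0, 0, 0, 0, 0]
}}

```text
time_s: 41.8
position: [0.4947, 0.0584, 0.0363]
tcp_rot: [0.707, 0.017, -0.706, 0.017]
contact_force: [-1.1, 0.2, -0.0]
grip_width: 0.003
```

Call:
{"api": "servo_tool", "payload": {
  "delta_pos": [
    [0, 0, -12],
    [0, 0, -12],
    [0, 0, -12],
    [0, 0, -6],
    [0, 0, 0]
  ],
  "roll": [0, 0, 0, 0, 0]
}}

```text
time_s: 42.3
position: [0.5362, 0.0604, 0.0355]
tcp_rot: [0.708, 0.017, -0.706, 0.017]
contact_force: [0.1, 0.0, -0.5]
grip_width: 0.009
```

Call:
{"api": "servo_tool", "payload": {
  "delta_pos": [
    [0, 0, -2],
    [0, 0, -2],
    [0, 0, -2],
    [0, 0, -1],
    [0, 0, 0]
  ],
  "roll": [0, 0, 0, 0, 0]
}}

```text
time_s: 42.8
position: [0.5407, 0.0609, 0.0342]
tcp_rot: [-0.706, -0.017, 0.708, -0.017]
contact_force: [-5.3, -0.4, 2.1]
grip_width: 0.005
```

```bash
python3 - <<'E'
from h import *
print(rpos(),tool()[2]['contact_force']); c=snap('wrist','w19'); flat(c,-86);flat(c,0)
E
```

```text
[ 52.7 -84.3  34.2] [-5.28306835 -0.43660875  2.14454911]
42299 [108.8 -85.4] [127.2  66.5] 0.18 x [ 62.3 171.4] y [-117.6  -53. ] z 63.7
40913 [ 1.18e+02 -1.00e-01] [110.3  66.8] 0.13 x [ 64.1 171.3] y [-33.   31.2] z 63.6
```

Call:
{"api": "servo_tool", "payload": {
  "delta_pos": [
    [0, 0, -2],
    [0, 0, 0],
    [0, 0, 20],
    [0, 0, 40],
    [0, 0, 30],
    [-45, -40, 0],
    [-45, -40, 0],
    [-45, 0, 0]
  ],
  "roll": [0, 0, 0, 0, 0, 0, 0, 0]
}}

```text
time_s: 43.65
position: [0.4497, 0.1252, 0.155]
tcp_rot: [-0.707, -0.019, 0.707, -0.018]
contact_force: [1.1, -0.9, -0.3]
grip_width: 0.003
```

Call:
{"api": "servo_tool", "payload": {
  "delta_pos": [
    [-45, 0, 0],
    [-45, 0, 0],
    [0, 0, 0],
    [0, 0, 0]
  ],
  "roll": [0, 0, 0, 0]
}}

```text
time_s: 44.05
position: [0.4517, 0.1229, 0.2455]
tcp_rot: [0.708, 0.017, -0.705, 0.017]
contact_force: [0.1, -0.2, -1.1]
grip_width: 0.01
```

```bash
python3 - <<'E'
from h import *
print(rpos()); c=snap('wrist','w20'); flat(c,-86);flat(c,0);flat(c,86)
E
```

```text
[-33.3 -18.  245.5]
6638 [103.6 -85.7] [66.6 81.8] 89.97 x [ 62.8 143.6] y [-117.7  -52.7] z 63.6
6612 [103.3   0. ] [81.6 66.2] 0.12 x [ 62.6 143.6] y [-32.6  32.4] z 63.5
6675 [103.5  86.6] [82.5 66.6] 0.38 x [ 62.5 143.4] y [ 53.6 118.5] z 63.5
```

View pics/w20.png

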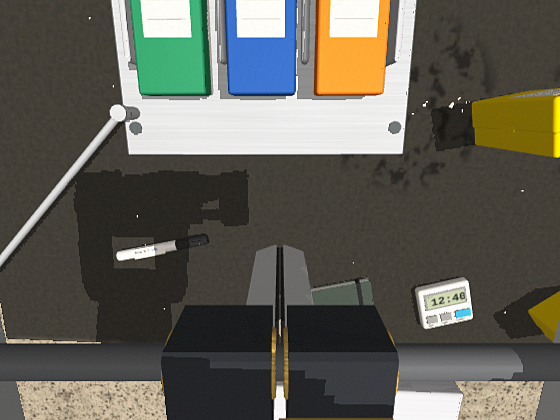

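All three boxes are home, with front ends at x ≈ 62.6 and tops at z ≈ 64. I'll measure the bar angle, then swing it shut from its outer side.

```bash
python3 - <<'E'
from h import *
c=snap('side','s8'); W=cloud(c); ex=np.array([np.cos(RY),np.sin(RY)]); ey=np.array([-ex[1],ex[0]])
X=(W[...,:2]-RE)@ex*1000; Y=(W[...,:2]-RE)@ey*1000; Z=W[...,2]*1000
m=(Z>66)&(Z<100)&(np.hypot(X-46,Y-146)>250)&(np.hypot(X-46,Y-146)<310)&(X<20)&(Y>150)
print(m.sum(),np.median(X[m]),np.median(Y[m]),np.median(Z[m])); x,y=np.median(X[m]),np.median(Y[m]); print(np.arctan2(-(x-46),-(y-146)))
rgo(-74,306,33)
E
```

```text
106 -158.97269232867504 347.5304059111654 81.57652894984713
2.347726647864992
pos [0.45   0.1228 0.2427] tool_y yaw -87.20 dist 387.9 delta [ 209.8 -324.    38.5] roll -0.0000
rack pos [-34.9 -18.  242.7]
```

Call:
{"api": "servo_tool", "payload": {
  "delta_pos": [
    [0, -48, 3],
    [0, -48, 3],
    [0, -48, 3],
    [0, -48, 3],
    [0, -48, 3],
    [0, -48, 3],
    [0, -49, 1],
    [0, 0, 0]
  ],
  "roll": [0, 0, 0, 0, 0, 0, 0, 0]
}}

```text
time_s: 44.95
position: [0.413, 0.4619, 0.2405]
tcp_rot: [-0.705, -0.018, 0.708, -0.02]
contact_force: [-0.2, -0.6, -0.2]
grip_width: 0.009
```

```bash
python3 - <<'E'
from h import *
rgo(-53.6,319.4,33); snap('wrist','w21')
E
```

```text
pos [0.413  0.4619 0.2405] tool_y yaw -86.90 dist 207.6 delta [207.5   2.8  -2.7] roll 0.0052
rack pos [-55.4 322.5 240.5]
```

View pics/w21.png

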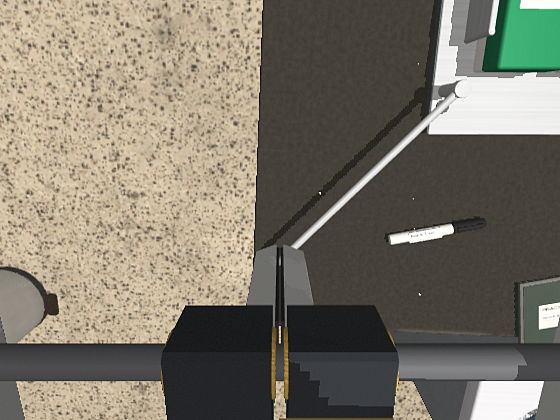

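Call:
{"api": "servo_tool", "payload": {
  "delta_pos": [
    [40, 0, 0],
    [45, 0, 0],
    [45, 0, 0],
    [40, 0, 0],
    [25, 0, 0],
    [13, 0, 0],
    [0, 0, 0]
  ],
  "roll": [0, 0, 0, 0, 0, 0, 0]
}}

```text
time_s: 45.7
position: [0.414, 0.4564, 0.0338]
tcp_rot: [-0.705, -0.016, 0.708, -0.018]
contact_force: [1.0, -0.3, -0.1]
grip_width: 0.005
```

```bash
python3 - <<'E'
from h import *
rgo(-53.6,319.4,33); print(tool()[2]['contact_force'])
E
```

```text
pos [0.414  0.4564 0.0338] tool_y yaw -87.26 dist 2.8 delta [ 0.8 -2.5 -1.1] roll -0.0011
rack pos [-54.7 316.9  33.8]
[ 1.0132276  -0.26125857 -0.1257887 ]
```

Call:
{"api": "servo_tool", "payload": {
  "delta_pos": [
    [0, 16, 25],
    [0, 22, 23],
    [0, 32, 23.5],
    [0, 36, 16.7],
    [0, 39, 9],
    [0, 40, 1],
    [0, 39, -7],
    [0, 37, -14.5]
  ],
  "roll": [0, 0, 0, 0, 0, 0, 0, 0]
}}

```text
time_s: 46.5
position: [0.3522, 0.1929, 0.038]
tcp_rot: [0.708, 0.018, -0.705, 0.017]
contact_force: [0.6, 1.1, 0.0]
grip_width: 0.005
```

```bash
python3 - <<'E'
from h import *
p=rpos(); print(p, tool()[2]['contact_force'], np.hypot(p[0]-46,p[1]-146), np.arctan2(46-p[0],146-p[1])); snap('side','s9')
E
```

```text
[-129.2   56.7   38. ] [0.63079379 1.06112111 0.03940758] 196.6456966221229 1.0994163269869948
```

View pics/s9.png

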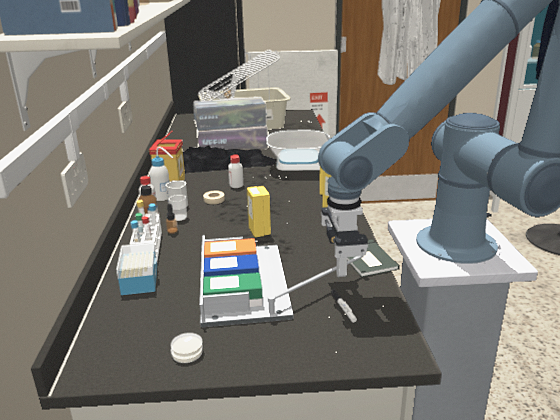

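Call:
{"api": "servo_tool", "payload": {
  "delta_pos": [
    [3, 17, -10.5],
    [0, 17, -11],
    [0, 14.5, -14],
    [0, 14.5, -14],
    [0, 11, -16.5],
    [0, 11, -16.5],
    [0, 8, -18],
    [0, 8, -18]
  ],
  "roll": [0, 0, 0, 0, 0, 0, 0, 0]
}}

```text
time_s: 47.35
position: [0.4767, 0.0984, 0.0351]
tcp_rot: [0.708, 0.017, -0.706, 0.017]
contact_force: [0.1, 0.1, -0.2]
grip_width: 0.005
```

Call:
{"api": "servo_tool", "payload": {
  "delta_pos": [
    [0, 0, 0],
    [0, 0, 0]
  ],
  "roll": [0, 0]
}}

```text
time_s: 47.55
position: [0.4751, 0.099, 0.0342]
tcp_rot: [0.707, 0.017, -0.706, 0.017]
contact_force: [0.9, -0.2, -0.6]
grip_width: 0.004
```

```bash
python3 - <<'E'
from h import *
p=rpos(); print(p, tool()[2]['contact_force'], np.hypot(p[0]-46,p[1]-146), np.arctan2(46-p[0],146-p[1])); snap('wrist','w22')
E
```

```text
[-11.  -43.1  34.2] [ 0.92316091 -0.17460458 -0.60109432] 197.50394932760204 0.2927662020709352
```

View pics/w22.png

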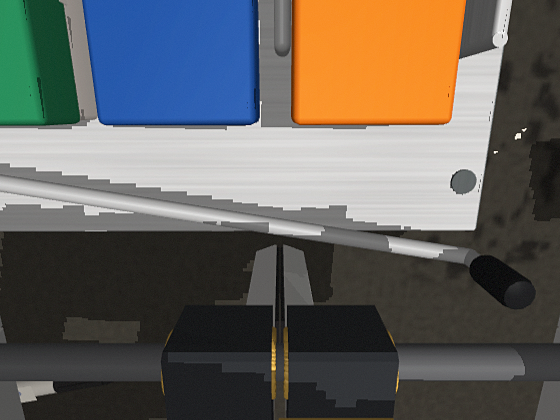

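Call:
{"api": "servo_tool", "payload": {
  "delta_pos": [
    [0, 1, -7],
    [0, 1, -7],
    [0, 1, -6],
    [0, 1, -5],
    [0, 1, -4],
    [0, 1, -4],
    [0, 0, 0],
    [0, 0, 0]
  ],
  "roll": [0, 0, 0, 0, 0, 0, 0, 0]
}}

```text
time_s: 48.4
position: [0.5079, 0.0946, 0.0332]
tcp_rot: [-0.707, -0.017, 0.707, -0.017]
contact_force: [0.1, -0.3, 0.1]
grip_width: 0.006
```

```bash
cat >> h.py <<'E'
def bar(c):
    W=cloud(c); ex=np.array([np.cos(RY),np.sin(RY)]); ey=np.array([-ex[1],ex[0]])
    X=(W[...,:2]-RE)@ex*1000; Y=(W[...,:2]-RE)@ey*1000; Z=W[...,2]*1000
    m=(Z>44)&(Z<58)&(X>-60)&(X<58)&(Y>-160)&(Y<135)
    a=np.polyfit(Y[m],X[m],1)
    for _ in range(5):
        e=X-np.polyval(a,Y); k=m&(abs(e)<6); a=np.polyfit(Y[k],X[k],1)
    print('bar pts',k.sum(),'x at y=-100,0,100',np.polyval(a,[-100,0,100]).round(1),'angle %.3f'%np.arctan(a[0]))
E
python3 - <<'E'
from h import *
p=rpos(); print(p, tool()[2]['contact_force']); c=snap('wrist','w23'); bar(c); bar(load('w22'))
E
```

```text
[ 21.6 -49.   33.2] [ 0.12101412 -0.34862087  0.11517483]
bar pts 7730 x at y=-100,0,100 [35.9 40.  44.1] angle 0.041
bar pts 7921 x at y=-100,0,100 [ 5.9 22.2 38.5] angle 0.161
```

View pics/w23.png

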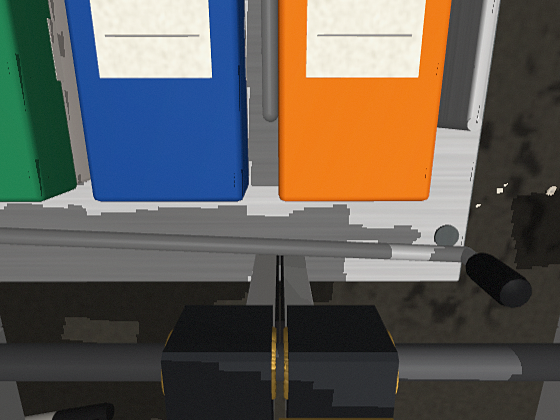

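Call:
{"api": "servo_tool", "payload": {
  "delta_pos": [
    [0, 0, -2],
    [0, 0, -2],
    [0, 0, -2],
    [0, 0, -1.5],
    [0, 0, 0],
    [0, 0, 0]
  ],
  "roll": [0, 0, 0, 0, 0, 0]
}}

```text
time_s: 49.05
position: [0.5155, 0.095, 0.0333]
tcp_rot: [0.707, 0.017, -0.707, 0.017]
contact_force: [0.3, 0.4, 0.1]
grip_width: 0.004
```

```bash
python3 - <<'E'
from h import *
p=rpos(); print(p, tool()[2]['contact_force']); c=snap('wrist','w24'); bar(c)
E
```

```text
[ 29.1 -49.   33.3] [0.28612178 0.43822312 0.11938169]
bar pts 8002 x at y=-100,0,100 [43.9 44.7 45.6] angle 0.008
```

Call:
{"api": "servo_tool", "payload": {
  "delta_pos": [
    [0, 0, -1],
    [0, 0, -1],
    [0, 0, 0],
    [0, 0, 0]
  ],
  "roll": [0, 0, 0, 0]
}}

```text
time_s: 49.5
position: [0.5175, 0.0951, 0.0333]
tcp_rot: [0.707, 0.017, -0.707, 0.017]
contact_force: [0.1, 0.5, 0.1]
grip_width: 0.006
```

```bash
python3 - <<'E'
from h import *
p=rpos(); print(p, tool()[2]['contact_force']); c=snap('wrist','w25'); bar(c)
E
```

```text
[ 31.2 -49.   33.3] [0.13035952 0.49927417 0.14469645]
bar pts 7923 x at y=-100,0,100 [46.1 46.1 46.2] angle 0.000
```

The bar reads 0.000 rad. I'll retreat and do the final checks.

Call:
{"api": "servo_tool", "payload": {
  "delta_pos": [
    [0, 0, 15],
    [0, 0, 35],
    [-45, 0, 0],
    [-45, 0, 0],
    [-45, 0, 0],
    [-45, 0, 0],
    [-40, 0, 0],
    [0, 0, 0]
  ],
  "roll": [0, 0, 0, 0, 0, 0, 0, 0]
}}

```text
time_s: 50.35
position: [0.4708, 0.0926, 0.2603]
tcp_rot: [0.711, 0.017, -0.702, 0.018]
contact_force: [0.1, 0.1, -0.7]
grip_width: 0.003
```

```bash
python3 - <<'E'
from h import *
c=snap('wrist','w26'); bar(c)
for y in (-86,0,86): flat(c,y)
snap('side','s10')
E
```

```text
bar pts 1971 x at y=-100,0,100 [45.2 45.2 45.2] angle 0.000
7480 [115.6 -81.7] [104.8  64.5] 0.12 x [ 63.2 167.4] y [-113.3  -49.5] z 63.6
7623 [1.156e+02 1.000e-01] [105.1  66.3] 0.16 x [ 63.1 167.2] y [-32.8  32.3] z 63.5
7733 [115.5  86.2] [105.2  66.3] 0.22 x [ 62.9 167.1] y [ 53.6 118.3] z 63.5
```

View pics/w26.png

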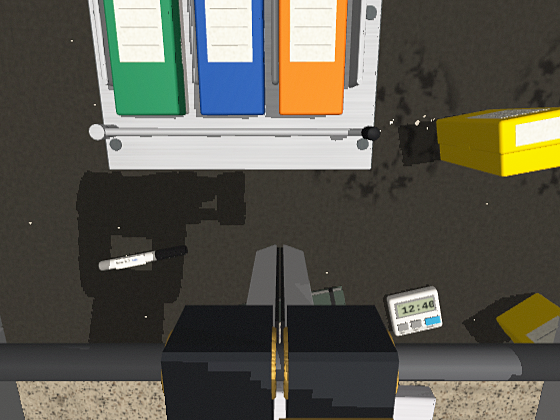

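View pics/s10.png

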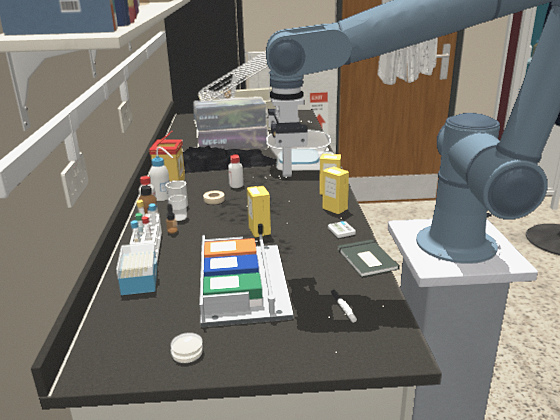

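```bash
python3 - <<'E'
from h import *
def ff(c,w):
    W=cloud(c); ex=np.array([np.cos(RY),np.sin(RY)]); ey=np.array([-ex[1],ex[0]])
    X=(W[...,:2]-RE)@ex*1000; Y=(W[...,:2]-RE)@ey*1000; Z=W[...,2]*1000
    hsv=cv2.cvtColor(c['img'],cv2.COLOR_RGB2HSV)
    for n,lo,hi in (('or',3,20),('bl',100,130),('gr',60,95)):
        m=(Z>60)&(Z<68)&(X>30)&(X<200)&(abs(Y)<140)&(hsv[...,0]>=lo)&(hsv[...,0]<=hi)&(hsv[...,1]>110)
        r=cv2.minAreaRect(np.stack([X[m],Y[m]],1).astype(np.float32)); print(n,m.sum(),np.round(r[0],1),np.round(r[1],1),round(r[2],2),'x',np.percentile(X[m],[.2,50,99.8]).round(1),'y',np.percentile(Y[m],[.2,99.8]).round(1))
for f in ('w20','w25','w26'): print(f); ff(load(f),0)
print('top'); c=snap('top','t9'); ff(c,0); crop(c,'c7',130,130,290,250,5)
E
```

```text
w20
or 4773 [103.6 -85.5] [81.8 66.1] 0.04 x [ 62.7  94.2 143.7] y [-118.1  -52.7]
bl 4715 [1.033e+02 1.000e-01] [81.5 65.7] 0.15 x [ 62.6  93.7 143.7] y [-32.5  32.7]
gr 4748 [103.2  86.3] [81.7 66.1] 0.27 x [ 62.4  93.6 143.5] y [ 53.5 118.8]
w25
or 23716 [ 97.5 -91.9] [106.5  88.1] 0.03 x [ 63.2  97.5 149.9] y [-112.9  -47.8]
bl 23721 [100.1 -53.4] [183.1  94.9] 82.63 x [ 63.2  97.3 149.8] y [-32.9  32.3]
gr 7093 [ 85.6 -36.5] [209.2  89.9] 78.15 x [ 63.1  97.5 149.9] y [52.8 73.5]
w26
or 4743 [115.6 -81.1] [104.7  65.3] 0.08 x [ 63.2  98.1 167.6] y [-113.6  -48.5]
bl 4734 [ 1.156e+02 -1.000e-01] [105.  66.] 0.1 x [ 63.   98.5 167.5] y [-32.9  32.7]
gr 4708 [115.5  86.1] [105.2  66.2] 0.09 x [ 62.9  97.6 167.3] y [ 53.5 118.7]
top
or 37 [ 103.3 -113. ] [ 7.8 87.1] 87.69 x [ 60.   93.6 146.6] y [-116.3 -107.8]Traceback (most recent call last):
  File "<stdin>", line 10, in <module>
  File "<stdin>", line 8, in ff
    return _quantile_unchecked(
        a, q, axis, out, overwrite_input, method, keepdims, weights)
    return _ureduce(a,
                    func=_quantile_ureduce_func,
    ...<5 lines>...
                    overwrite_input=overwrite_input,
                    method=method)
    r = func(a, **kwargs)
    result = _quantile(arr,
                       quantiles=q,
    ...<2 lines>...
                       out=out,
                       weights=wgt)
    slices_having_nans = np.isnan(arr[-1, ...])
                                  ~~~^^^^^^^^^
IndexError: index -1 is out of bounds for axis 0 with size 0
```

```bash
python3 - <<'E'
from h import *
print(env.get_obs()['time_s'], env.finish_job())
E
```

```text
the job is handed in; nothing more can be done
50.5 None
```

The job is handed in at 50.5 s, with all three boxes in the rack and the bar shut. I swung the keeper bar out to about 2.35 rad. I then set each box's foot against the step, tipped it over and slid it home. Green went into bay 0, blue into bay 1 and orange into bay 2, and I then swung the bar shut.

Last checks:
- **Boxes:** All three lie flat with the lid up. Their tops are at about 64 mm and their front ends at x ≈ 63 mm. When I pushed, each one stopped against the back with the force rising.
- **Keeper bar:** It reads 0.00 rad, about 45–46 mm behind the deck's front edge, with the arm clear.
- **Other things on the bench:** The yellow look-alikes, pen, tape and bottle look untouched in the last pictures.

Two things did not fully agree:
- **Orange box:** It had shifted about 4–5 mm sideways in its bay (y from −85.5 to −81 mm) between two looks while the arm was not near it. It is still flat, square and home.
- **Final top-camera check:** It failed because the script stopped with an error and the camera gave too few usable readings. The results above rest on the wrist camera's measurements and on looking at the side picture.

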